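# Stand the cutlery case on the drain step, heavy end down

### The job

A closed cutlery case lies on the counter; one of its two ends is much heavier than the other, but that cannot be seen. Lift the case clear of the counter to find out by its tilt which end is heavy, then stand it on end, heavy end down, on the sloping step under the tube shelf, square on the slope and wholly on the step, and let go so that it stays standing by itself (heavy end up, it topples). Do not shift or knock over the mug, the jar or the spoon.

Things in the scene. Friction and masses are not known exactly. Their poses are not given: they have to be found in the camera images.
- case_mid (a point): centre of the closed grey cutlery case, 140 long (x axis) x 50 x 50 mm, dark lid seam, both ends alike. Starts lying flat on the counter, x axis roughly along world y. About 0.8 kg, balancing about 25 mm from the centre (a hidden pack fills one half); which end varies. Grip across a width; lifted by the middle the heavy end pulls at the wrist; held lightly near its light end it droops
- step: sloping drain step, a white board fixed on a stand. Origin: middle of its upper face, 45 mm above the counter; z is the board's normal, 20 degrees from vertical; x points down the slope, away from the robot; y across. The board spans x -55 to +50 mm, y -90 to +90; at x = +50 a steel lip 8 mm high, 6 mm thick. Nothing stands beside it. Heavy end up, the case topples over the lip
- tube (a point): middle of the nearest tube of the shelf over the step: three level steel tubes, 16 mm thick, 240 mm long, parallel to the step's y, at 245 mm height; this one 58 mm horizontally beyond the step's origin, the next at 115 and 170, posts at 175. The standing case reaches 180 mm high: no room for an upright gripper over it, so come with the tool leaning back towards the robot
- mug: bystander: white mug, 80 mm across, 90 mm high, origin under its centre; on the counter far to one side
- jar: bystander: white plastic jar with a steel lid, 70 mm across, 110 mm high, origin under its centre; on the counter far to the other side
- spoon: bystander: steel serving spoon, 200 mm long, under 40 mm high, lying along its x axis on the counter between the case and the step, origin under its middle
There are look-alikes about, which are no part of the job. Leave any pink look-alike of the part that bears case_mid alone.

How it is judged:
By the outcome, as a careful person would: the job done as asked, in the order asked, and still so for the second after the job is handed in, with the robot touching nothing.
It also fails if it takes over 64 s, if anything falls off the work surface, if the arm or the gripper's body presses on something with over 40 N, if the wrist force passes 120 N, or if a joint passes its speed limit or range.

### The arm

A 6-joint arm with a two-finger parallel gripper is mounted at the origin on the work surface. World frame = base frame: x ahead of the robot, y to its left, z up, the work surface at z = 0. Lengths are in m, angles in rad, forces in N, time in s.
With the tool pointing down it reaches from about 0.325 to 1 m from the base axis. Payload 5.1 kg.
Tool frame: the origin (TCP) lies at the very end of the fingers, on their centre line; the grasp point (between the pads) lies 19 mm behind it; z points along the fingers, y is the direction in which the jaws open and shut (so a half turn about z gives the same grasp; the last joint's range is limited). The gripper opens to 85 mm and grips with 20 to 120 N. Pads are 22 mm wide; open, the fingers measure 114 mm over their backs; the gripper's body (76 mm by 85 mm) begins 54 mm behind the grasp point. The pads swing forward as they close: fully open they stand 13 mm farther back than shut.
Start: joints at [-0.083, 0.124, 1.65, -0, 1.367, -0.083], TCP at [0.65, -0, 0.204] pointing down, gripper open.
Joint ranges: [-2.61, 2.61], [-1.02, 2.33], [0.03, 2.71], [-1.35, 4.49], [0.32, 2.68], [-2.91, 2.91]. Speed limits (rad/s): [2.57, 2.57, 3.14, 3.14, 3.14, 3.14].

### API

Orientations are given as a unit quaternion [x, y, z, w].
In Python, from plant import robot gives the robot as it stands.
- The arm moves only by the tool carry_out, never from a script. Its argument "moves" is a list of rows, each an object of numbers: "tx", "ty", "tz": the shift along the world's x, y, z each as a share of 100 mm, from -1 to 1; "ax", "ay", "az": the turn, a rotation vector about the world's x, y, z each as a share of pi/2 rad, from -1 to 1; "claw": the opening, from 0 (shut) to 1 (fully open). In form: [{"tx": .., "ty": .., "tz": .., "ax": .., "ay": .., "az": .., "claw": ..}, ...]. A call has 1 to 12 rows; each row is the pose to reach, as a shift and turn from the pose measured when the call began; what a row does not reach only later rows make up. A row lasts 1/8 s, in which the tool goes at most 62.5 mm and 10.7 degrees, less where a joint would pass 70% of its speed; a pose out of reach is approached as far as the arm can. A call with a number of a shift or a turn outside -1 to 1 is refused whole. A call with a gripper value outside its range is refused whole. The fingers move at their own pace and stop on an object; "grip_force" is the grip in N (left out, the last holds). Time passes only in rows, so rows that repeat a pose let the fingers close. It gives the time, the measured TCP pose, the force and the opening at its end, in the units of the state.
- robot.get_state(): the state, without advancing time (a new reading comes with each control period).
- robot.get_image(name): name is "scene" or "side" or "wrist"; returns a dict with "image" (480x640x3 uint8, blue, green, red), "camera_matrix" (3x3 intrinsics, pixels), "dist_coeffs" ([k1, k2, p1, p2, k3] as OpenCV has them; the pictures are not rectified), "R" (3x3) and "t" (3): a world point X has camera coordinates R X + t. Camera axes: x right, y down, z forward; pixel columns grow to the right and rows downward; lengths in m; the calibration is good to about 2 mm. A picture is of the moment at which its call begins. There is no depth.
- robot.finish_job(): hands the job in, once; it reports no verdict.
The state is a dict: "clock": time; "qpos": joint angles; "qvel": joint speeds; "joint_efforts": joint torques, N m; "tool_pos": TCP position; "ee_rot": TCP orientation; "force": force on the tool from outside, world axes, zero at the start; "ft_torque": the same for the moment, N m; "gripper_width": finger opening in m.
Only numpy, scipy, OpenCV 4.12 (cv2) and the standard library are available. Lean on these libraries where they do the work, as an engineer would, in place of code of your own. Each camera call takes 0.05 s, during which the arm holds its last target.

## Working session

There is one attempt and no reset: what is moved stays moved. The work goes in short steps, Python scripts to look and compute and a tool call to move; the robot and the scene stay as the last step left them, time stands still between calls to the robot, and variables do not carry over. Pictures are saved under pics/ and viewed, and the job is handed in when it is done.

Besides the shell and the picture viewer there is one more tool, called after "Call:" in YAML: its name, and indented under it one key for each argument. carry_out: Moves the arm, as the interface text tells. Shift numbers are shares of 100 mm and turn numbers shares of pi/2 rad, none past 1 either way. Its arguments: {"type":"object","properties":{"moves":{"type":"array","items":{"type":"object","properties":{"tx":{"type":"number","minimum":-1,"maximum":1},"ty":{"type":"number","minimum":-1,"maximum":1},"tz":{"type":"number","minimum":-1,"maximum":1},"ax":{"type":"number","minimum":-1,"maximum":1},"ay":{"type":"number","minimum":-1,"maximum":1},"az":{"type":"number","minimum":-1,"maximum":1},"claw":{"type":"number"}}}},"grip_force":{"type":"number"}},"required":["moves"]}

```bash
mkdir -p pics; ls; python3 - <<'E'
from plant import robot
import cv2
for n in ["scene","side","wrist"]:
    d=robot.get_image(n); cv2.imwrite(f"pics/{n}0.png",d["image"])
    print(n,d["camera_matrix"].tolist(),d["dist_coeffs"],d["R"],d["t"])
print(robot.get_state())
E
```

```text
pics
scene [[451.19988323982955, 0.0, 324.3249964848564], [0.0, 451.19988323982955, 236.2753374566717], [0.0, 0.0, 1.0]] [-0.09749048  0.          0.          0.          0.        ] [[-0.61804483  0.78605987  0.01142281]
 [ 0.67086385  0.53493471 -0.51360155]
 [-0.40983202 -0.30976563 -0.85795278]] [ 0.37653813 -0.32377317  1.56072958]
side [[495.6523242767469, 0.0, 315.9188676372694], [0.0, 495.6523242767469, 234.95611208171115], [0.0, 0.0, 1.0]] [-0.07191452  0.          0.          0.          0.        ] [[-0.99511236 -0.09872812 -0.00203543]
 [-0.07431656  0.76231529 -0.64292491]
 [ 0.06502641 -0.63963126 -0.76592651]] [0.60798047 0.13353522 1.71553361]
wrist [[424.13571965050255, 0.0, 321.3091755497012], [0.0, 424.13571965050255, 239.76426626068314], [0.0, 0.0, 1.0]] [-0.04667215  0.          0.          0.          0.        ] [[ 9.99999560e-01  5.29059610e-04 -7.74078940e-04]
 [ 7.42285934e-04 -9.51101200e-01  3.08878547e-01]
 [-5.72812245e-04 -3.08878986e-01 -9.51101175e-01]] [-0.64963057 -0.03983618  0.38008788]
{'clock': 0.15, 'qpos': array([-8.26135279e-02,  1.24294699e-01,  1.65134939e+00,  3.53292885e-05,
        1.36750466e+00, -8.26126326e-02]), 'qvel': array([-0.00056789, -0.00116712, -0.00435287,  0.0013928 , -0.00175485,
        0.00126339]), 'joint_efforts': array([ 3.58459238e-04, -4.24227583e+01, -3.66012383e+01, -4.16494640e-05,
        4.65309960e-03, -1.53378886e-05]), 'tool_pos': array([6.49487313e-01, 1.51144352e-05, 2.02781123e-01]), 'ee_rot': array([ 7.07109415e-01,  7.07103719e-01, -4.89686563e-04, -6.04863957e-04]), 'force': array([-0.54508867, -0.22274689, -0.47962303]), 'ft_torque': array([ 0.02908026, -0.02040669, -0.03858171]), 'gripper_width': 0.0854111537140638}
```

View pics/scene0.png

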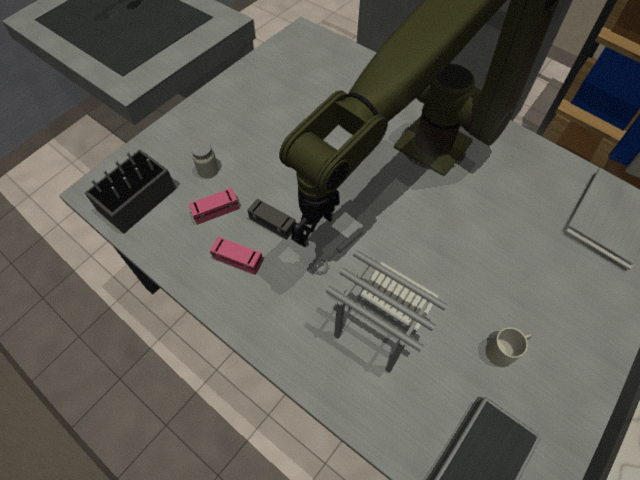

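View pics/side0.png

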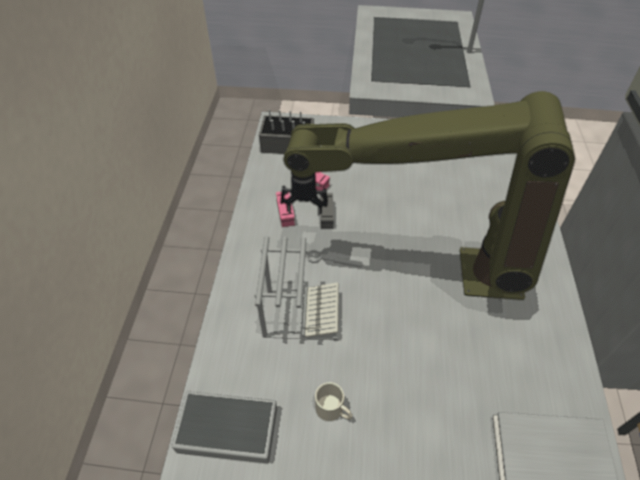

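View pics/wrist0.png

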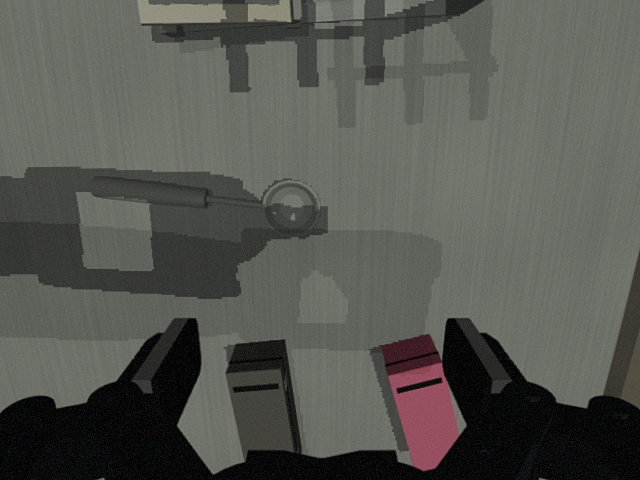

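Scene view: the grey case at about (271,217), with two pink look-alikes at (215,205) and (237,254). The spoon's bowl is at (319,267), the shelf and step at (395,295), the mug at (507,346) and the jar at (204,161). The grey one fits the description, and I'll confirm it in an enlarged crop.

```bash
cat > h.py <<'E'
import numpy as np, cv2
from plant import robot
from scipy.spatial.transform import Rotation as Ro
def ray(d,px):
    p=cv2.undistortPoints(np.array(px,float).reshape(-1,1,2),d["camera_matrix"],d["dist_coeffs"]).reshape(-1,2)
    v=np.c_[p,np.ones(len(p))]@d["R"]; c=-d["R"].T@d["t"]
    return c,v
def onz(d,px,z):
    c,v=ray(d,px); return c+v*((z-c[2])/v[:,2])[:,None]
def proj(d,X):
    return cv2.projectPoints(np.array(X,float).reshape(-1,1,3),cv2.Rodrigues(d["R"])[0],d["t"],d["camera_matrix"],d["dist_coeffs"])[0].reshape(-1,2)
def crop(im,x0,y0,x1,y1,s,name):
    cv2.imwrite("pics/"+name,cv2.resize(im[y0:y1,x0:x1],None,fx=s,fy=s,interpolation=cv2.INTER_CUBIC))
E
python3 - <<'E'
import cv2
from h import *
a=cv2.imread("pics/scene0.png");b=cv2.imread("pics/side0.png")
crop(a,180,140,460,380,2.8,"scene0c.png")
crop(b,240,160,370,350,3,"side0c.png")
E
```

```text
(no output)
```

View pics/scene0c.png

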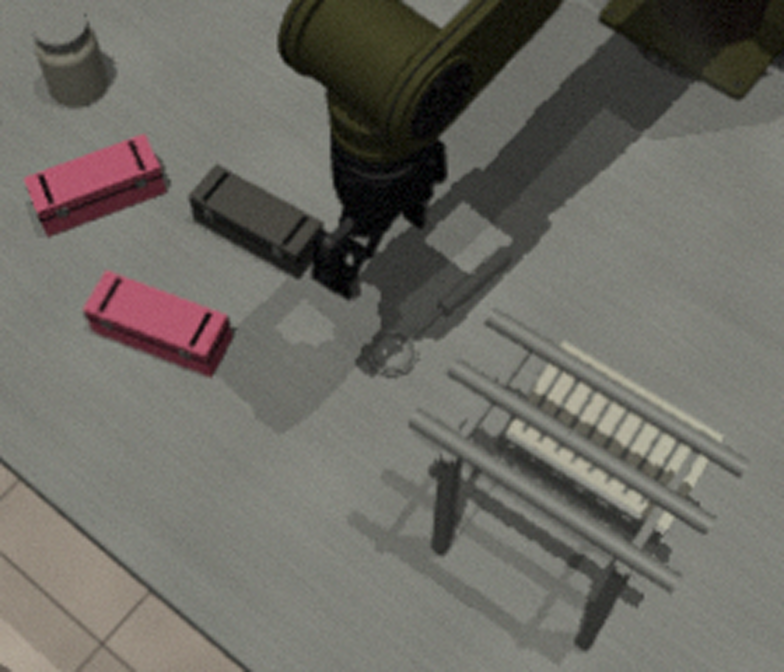

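View pics/side0c.png

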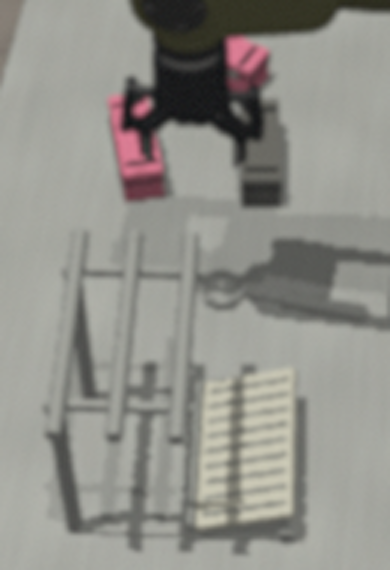

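```bash
python3 - <<'E'
from h import *
np.set_printoptions(precision=4,suppress=True)
D={n:robot.get_image(n) for n in ["scene","side","wrist"]}
S=lambda pts:[(x/2.8+180,y/2.8+140) for x,y in pts]
T=lambda pts:[(x/3+240,y/3+160) for x,y in pts]
print("case scene",onz(D["scene"],S([(218,168),(190,205),(301,254),(325,225)]),.05))
print("case wrist",onz(D["wrist"],[(227,375),(284,360)],.05), onz(D["wrist"],[(229,346),(285,341)],0))
print("case side",onz(D["side"],T([(243,180),(285,183)]),.05))
print("spoon wrist",onz(D["wrist"],[(93,185),(320,210),(207,197)],.01))
print("tubes scene",onz(D["scene"],S([(490,318),(744,468),(451,370),(712,524),(414,419),(676,582)]),.245))
print("tubes side",onz(D["side"],T([(191,235),(175,440),(136,235),(116,438),(81,235),(55,433)]),.245))
print("board side upper edge",onz(D["side"],T([(295,368),(299,521)]),.045+.055*np.sin(np.radians(20))))
print("mug",onz(D["scene"],[(507,340)],.09),onz(D["side"],[(330,395)],.09),"jar",onz(D["scene"],[(203,152)],.11))
crop(D["wrist"]["image"],120,0,520,60,2,"wstep.png")
E
```

```text
case scene [[ 0.5802 -0.2804  0.05  ]
 [ 0.6345 -0.2711  0.05  ]
 [ 0.6073 -0.1386  0.05  ]
 [ 0.5642 -0.1422  0.05  ]]
case wrist [[ 0.565  -0.1538  0.05  ]
 [ 0.617  -0.1377  0.05  ]] [[ 0.5565 -0.155   0.    ]
 [ 0.6136 -0.1489  0.    ]]
case side [[ 0.6067 -0.1455  0.05  ]
 [ 0.5554 -0.1456  0.05  ]]
spoon wrist [[ 0.4496  0.0121  0.01  ]
 [ 0.6489 -0.0107  0.01  ]
 [ 0.5499  0.001   0.01  ]]
tubes scene [[0.6408 0.1124 0.245 ]
 [0.6247 0.3494 0.245 ]
 [0.6996 0.116  0.245 ]
 [0.6801 0.3535 0.245 ]
 [0.7526 0.1192 0.245 ]
 [0.7361 0.3559 0.245 ]]
tubes side [[0.6371 0.107  0.245 ]
 [0.624  0.3481 0.245 ]
 [0.6924 0.1124 0.245 ]
 [0.6776 0.3513 0.245 ]
 [0.7478 0.1178 0.245 ]
 [0.7337 0.3516 0.245 ]]
board side upper edge [[0.5241 0.1338 0.0638]
 [0.5069 0.3198 0.0638]]
mug [[0.5271 0.5173 0.09  ]] [[0.52   0.5253 0.09  ]] jar [[ 0.5791 -0.5043  0.11  ]]
```

View pics/wstep.png

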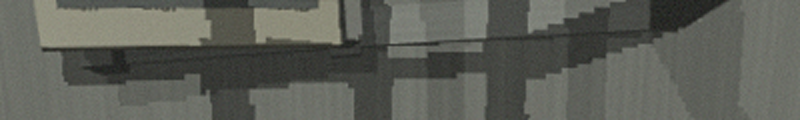

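Call:
carry_out:
  moves:
    - {"tx":-0.25,"ty":-0.6,"tz":0.2,"az":0.05}
    - {"tx":-0.5,"ty":-1,"tz":0.4,"az":0.1}
    - {"tx":-0.5,"ty":-1,"tz":0.4,"az":0.1}
    - {"tx":-0.5,"ty":-1,"tz":0.4,"az":0.1}

```text
invalid input
```

```bash
cat >> h.py <<'E'
import json
def rec():
    s=robot.get_state()
    with open("rec.txt","a") as f: f.write(json.dumps([list(s["qpos"]),list(s["tool_pos"]),list(s["ee_rot"])])+"\n")
    return s
E
python3 - <<'E'
from h import *
rec()
D=robot.get_image("wrist"); cv2.imwrite("pics/w1.png",D["image"])
E
echo '[[-0.0826135279,0.124294699,1.65134939,3.53e-05,1.36750466,-0.0826126326],[0.649487313,1.5e-05,0.202781123],[0.707109415,0.707103719,-0.000489686563,-0.000604863957]]' >> rec.txt
```

```text
(no output)
```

View pics/w1.png

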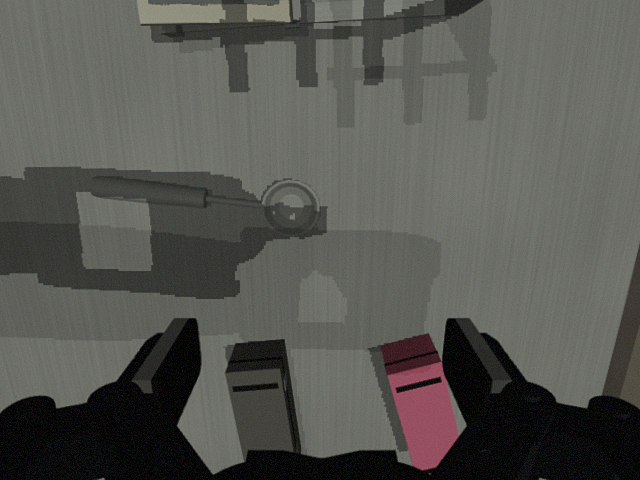

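The call was refused, probably because every row needs all its keys.

Call:
carry_out:
  moves:
    - {"tx":-0.25,"ty":-0.6,"tz":0.2,"ax":0,"ay":0,"az":0.05,"claw":1}
    - {"tx":-0.5,"ty":-1,"tz":0.4,"ax":0,"ay":0,"az":0.1,"claw":1}
    - {"tx":-0.5,"ty":-1,"tz":0.4,"ax":0,"ay":0,"az":0.1,"claw":1}

```text
clock: 0.72
tool_pos: [0.5998, -0.1028, 0.2463]
ee_rot: [0.651, 0.759, 0.001, 0.002]
force: [0.5, 0.7, 0.3]
gripper_width: 0.0851
```

```bash
python3 - <<'E'
from h import *
rec()
D=robot.get_image("wrist"); cv2.imwrite("pics/w2.png",D["image"])
E
```

```text
(no output)
```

View pics/w2.png

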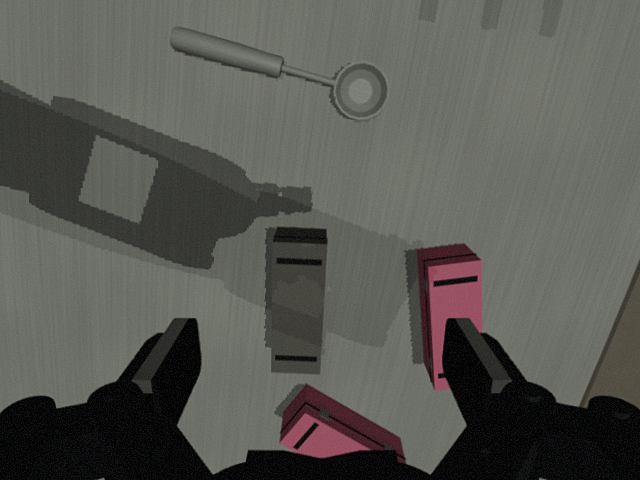

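This closer view confirms the grey case: its top corners are at about (274,241), (327,241), (322,374) and (271,372), and the pinks are clear of it at (455,300) and (340,425).

```bash
python3 - <<'E'
from h import *
np.set_printoptions(precision=4,suppress=True)
D=robot.get_image("wrist"); crop(D["image"],250,210,350,390,3.3,"w2c.png")
P=onz(D,[(274,241),(327,241),(322,374),(271,372)],.05);print(P,P.mean(0))
print([np.linalg.norm(P[i]-P[i-1]) for i in range(4)])
e=(P[0]+P[1]-P[2]-P[3])[:2];print("axis ang from y",np.degrees(np.arctan2(-e[0],e[1])))
print("spoon",onz(D,[(172,35),(388,92),(360,120)],.015))
print("pink",onz(D,[(424,263),(480,260),(437,389)],.05),onz(D,[(307,410),(375,452)],.05))
E
```

```text
[[ 0.5648 -0.1475  0.05  ]
 [ 0.6123 -0.1402  0.05  ]
 [ 0.6298 -0.2814  0.05  ]
 [ 0.5783 -0.287   0.05  ]] [ 0.5963 -0.214   0.05  ]
[np.float64(0.14012764090790394), np.float64(0.04809529064908275), np.float64(0.1423212959842795), np.float64(0.05179133723568292)]
axis ang from y 6.319209372833017
spoon [[ 0.4516  0.0142  0.015 ]
 [ 0.6465 -0.004   0.015 ]
 [ 0.6261 -0.032   0.015 ]]
pink [[ 0.7045 -0.1476  0.05  ]
 [ 0.7556 -0.1368  0.05  ]
 [ 0.7505 -0.2821  0.05  ]] [[ 0.6212 -0.3282  0.05  ]
 [ 0.7033 -0.3734  0.05  ]]
```

View pics/w2c.png

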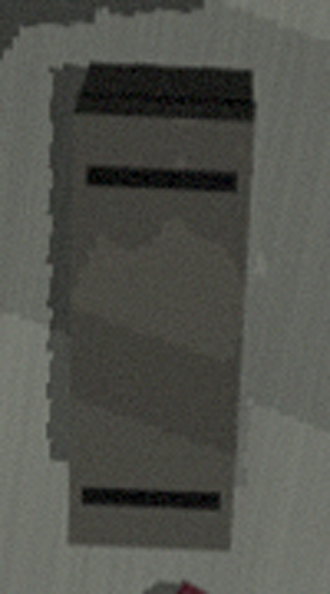

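Call:
carry_out:
  moves:
    - {"tx":-0.02,"ty":-0.6,"tz":-0.2,"ax":0,"ay":0,"az":-0.025,"claw":1}
    - {"tx":-0.04,"ty":-1,"tz":-0.6,"ax":0,"ay":0,"az":-0.025,"claw":1}
    - {"tx":-0.04,"ty":-1,"tz":-1,"ax":0,"ay":0,"az":-0.025,"claw":1}
    - {"tx":-0.04,"ty":-1,"tz":-1,"ax":0,"ay":0,"az":-0.025,"claw":1}

```text
clock: 1.32
tool_pos: [0.5931, -0.1982, 0.1379]
ee_rot: [0.665, 0.747, -0.001, -0.005]
force: [-0.4, 0.4, -0.3]
gripper_width: 0.0852
```

```bash
python3 - <<'E'
from h import *
s=rec();print(s["tool_pos"],Ro.from_quat(s["ee_rot"]).as_matrix().round(3),s["force"],s["ft_torque"])
E
```

```text
[ 0.59307385 -0.19815408  0.13792027] [[-0.117  0.993 -0.009]
 [ 0.993  0.117  0.005]
 [ 0.006 -0.009 -1.   ]] [-0.38088928  0.36615493 -0.28649152] [-0.00218523  0.02141214  0.0153878 ]
```

Call:
carry_out:
  moves:
    - {"tx":0.03,"ty":-0.18,"tz":-0.2,"ax":0,"ay":0,"az":0,"claw":1}
    - {"tx":0.03,"ty":-0.18,"tz":-0.6,"ax":0,"ay":0,"az":0,"claw":1}
    - {"tx":0.03,"ty":-0.18,"tz":-1,"ax":0,"ay":0,"az":0,"claw":1}
    - {"tx":0.03,"ty":-0.18,"tz":-1,"ax":0,"ay":0,"az":0,"claw":1}

```text
clock: 1.82
tool_pos: [0.5946, -0.214, 0.0356]
ee_rot: [0.664, 0.748, -0.002, -0.008]
force: [-0.5, -0.5, 0.4]
gripper_width: 0.0857
```

```bash
python3 - <<'E'
from h import *
s=rec();print(s["tool_pos"],Ro.from_quat(s["ee_rot"]).as_matrix().round(3),s["force"],s["ft_torque"])
D=robot.get_image("wrist"); cv2.imwrite("pics/w3.png",D["image"])
E
```

```text
[ 0.59459127 -0.21403738  0.03556927] [[-0.118  0.993 -0.015]
 [ 0.993  0.118  0.007]
 [ 0.009 -0.014 -1.   ]] [-0.48563298 -0.49026592  0.35330767] [-0.02261899  0.0059452  -0.01656178]
```

View pics/w3.png

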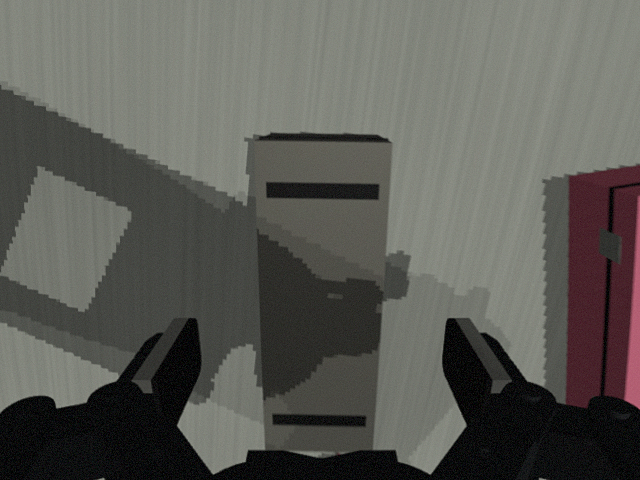

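Call:
carry_out:
  moves:
    - {"tx":0,"ty":0,"tz":-0.24,"ax":0,"ay":0,"az":0,"claw":1}
    - {"tx":0,"ty":0,"tz":-0.24,"ax":0,"ay":0,"az":0,"claw":0.6}
    - {"tx":0,"ty":0,"tz":-0.24,"ax":0,"ay":0,"az":0,"claw":0}
    - {"tx":0,"ty":0,"tz":-0.24,"ax":0,"ay":0,"az":0,"claw":0}
    - {"tx":0,"ty":0,"tz":-0.24,"ax":0,"ay":0,"az":0,"claw":0}
    - {"tx":0,"ty":0,"tz":-0.24,"ax":0,"ay":0,"az":0,"claw":0}
    - {"tx":0,"ty":0,"tz":0.1,"ax":0,"ay":0,"az":0,"claw":0}
    - {"tx":0,"ty":0,"tz":0.4,"ax":0,"ay":0,"az":0,"claw":0}
    - {"tx":0,"ty":0,"tz":0.4,"ax":0,"ay":0,"az":0,"claw":0}
    - {"tx":0,"ty":0,"tz":0.4,"ax":0,"ay":0,"az":0,"claw":0}
    - {"tx":0,"ty":0,"tz":0.4,"ax":0,"ay":0,"az":0,"claw":0}
  grip_force: 40

```text
clock: 3.25
tool_pos: [0.596, -0.2151, 0.0777]
ee_rot: [0.664, 0.748, -0.002, -0.006]
force: [0.2, -0.7, 0.6]
gripper_width: -0.0001
```

```bash
python3 - <<'E'
from h import *
s=rec();print(s["tool_pos"],Ro.from_quat(s["ee_rot"]).as_matrix().round(3),s["force"],s["ft_torque"])
D=robot.get_image("wrist"); cv2.imwrite("pics/w4.png",D["image"])
D=robot.get_image("side"); crop(D["image"],240,120,400,260,4,"s4.png")
E
```

```text
[ 0.59603915 -0.21507254  0.07770498] [[-0.118  0.993 -0.011]
 [ 0.993  0.118  0.005]
 [ 0.007 -0.01  -1.   ]] [ 0.21683394 -0.73905087  0.56836452] [-0.12312326  0.04588695  0.02639455]
```

View pics/w4.png

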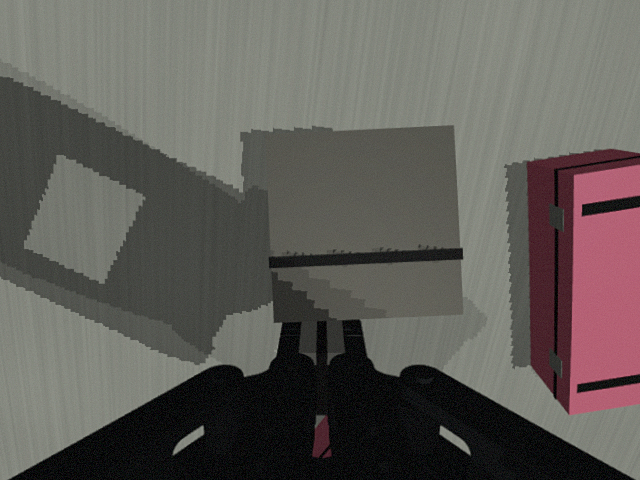

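View pics/s4.png

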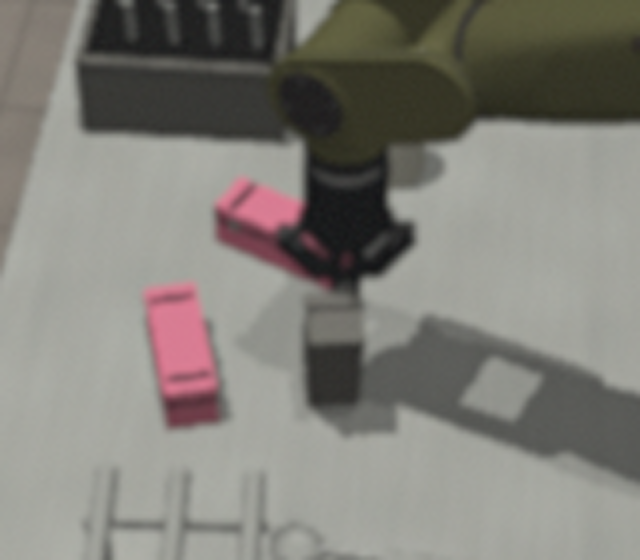

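```bash
python3 - <<'E'
from h import *
np.set_printoptions(precision=4,suppress=True)
D=robot.get_image("scene"); crop(D["image"],200,130,360,270,4,"c5.png")
D=robot.get_image("wrist"); 
px=[(267,132),(455,125),(463,313),(274,322)]
for z in (.13,.14,.15):
    P=onz(D,px,z);print(z,P[:,:2],P.mean(0),[np.linalg.norm(P[i]-P[i-1]) for i in range(4)])
E
```

```text
0.13 [[ 0.5738 -0.1454]
 [ 0.6244 -0.1373]
 [ 0.639  -0.1927]
 [ 0.5807 -0.203 ]] [ 0.6045 -0.1696  0.13  ] [np.float64(0.05804573986636522), np.float64(0.05126099054578139), np.float64(0.0572696452855801), np.float64(0.05921446947874993)]
0.14 [[ 0.5751 -0.1447]
 [ 0.6214 -0.1373]
 [ 0.6348 -0.188 ]
 [ 0.5814 -0.1974]] [ 0.6032 -0.1668  0.14  ] [np.float64(0.05316244919702689), np.float64(0.04694848944906779), np.float64(0.052451646150704086), np.float64(0.05423285554875072)]
0.15 [[ 0.5763 -0.1439]
 [ 0.6185 -0.1372]
 [ 0.6305 -0.1833]
 [ 0.582  -0.1919]] [ 0.6018 -0.1641  0.15  ] [np.float64(0.04827915852768863), np.float64(0.042635988352354305), np.float64(0.04763364701582804), np.float64(0.04925124161875141)]
```

View pics/c5.png

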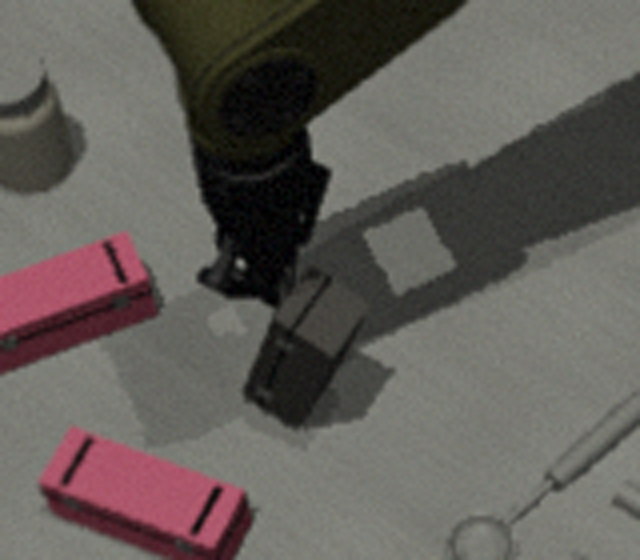

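```bash
python3 - <<'E'
from h import *
np.set_printoptions(precision=4,suppress=True)
D=robot.get_image("scene"); S=lambda pts:[(x/4+200,y/4+130) for x,y in pts]
print(onz(D,S([(370,308),(324,355),(275,322),(318,265)]),.14)[:,:2]); print(onz(D,S([(245,395),(300,427)]),0)[:,:2])
cv2.imwrite("pics/c5b.png",cv2.resize(D["image"][180:250,240:320],None,fx=8,fy=8,interpolation=cv2.INTER_CUBIC))
print(robot.get_state()["clock"],robot.get_state()["force"],robot.get_state()["ft_torque"])
E
```

```text
[[ 0.579  -0.1377]
 [ 0.6281 -0.1371]
 [ 0.6287 -0.1813]
 [ 0.5738 -0.19  ]]
[[ 0.6303 -0.2281]
 [ 0.6255 -0.1765]]
3.5 [-0.8553 -0.7034  0.4214] [-0.1673  0.0687  0.062 ]
```

View pics/c5b.png

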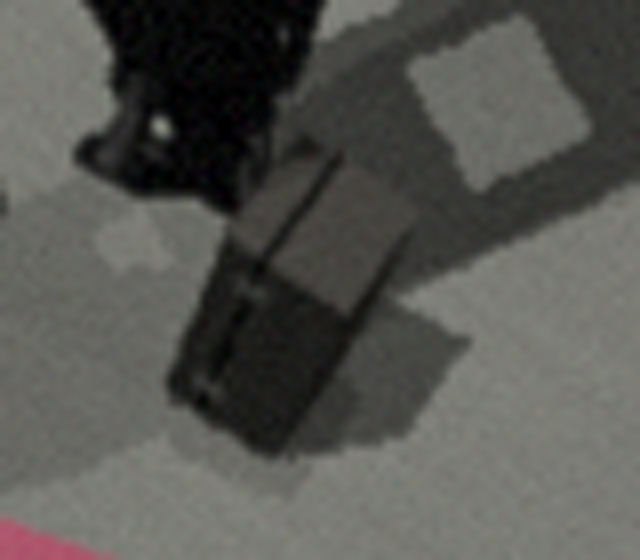

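```bash
python3 - <<'E'
from h import *
np.set_printoptions(precision=4,suppress=True)
W=robot.get_image("wrist"); cv2.imwrite("pics/w6.png",W["image"])
D=robot.get_image("side"); cv2.imwrite("pics/s6.png",cv2.resize(D["image"][175:235,290:360],None,fx=9,fy=9,interpolation=cv2.INTER_CUBIC))
s=robot.get_state();print(s["clock"],s["ft_torque"],s["force"],s["qvel"])
E
```

```text
3.6 [-0.1288  0.0267  0.0023] [ 0.3697 -0.1789 -0.6061] [-0.0004 -0.0027  0.0003  0.0005 -0.0005 -0.0014]
```

View pics/w6.png

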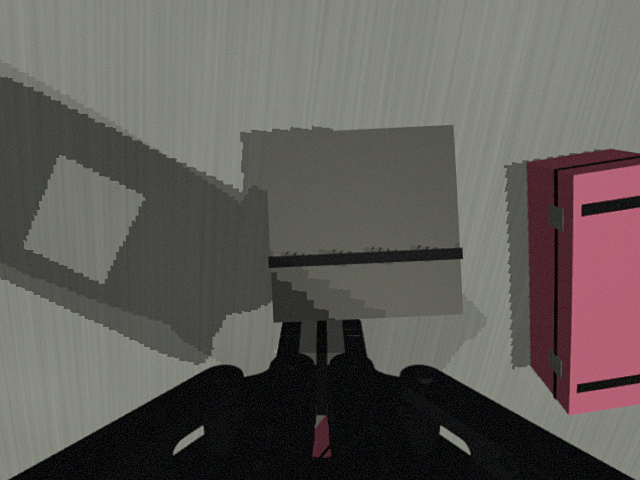

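View pics/s6.png

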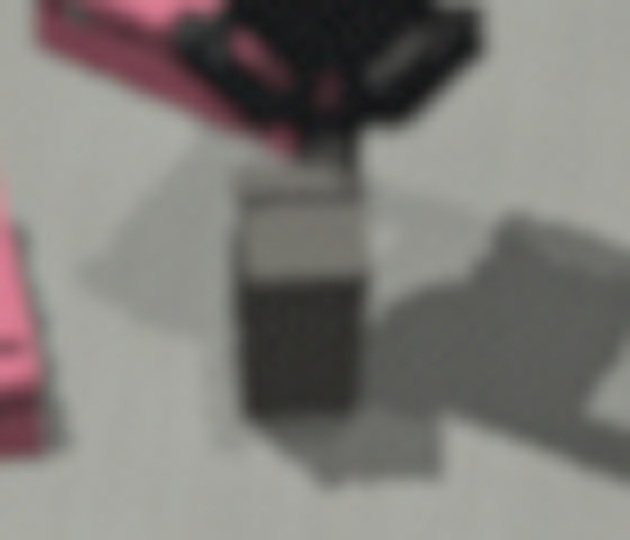

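```bash
cat >> h.py <<'E'
def tri(obs):
    A=np.zeros((3,3));b=np.zeros(3);L=[]
    for d,px in obs:
        c,v=ray(d,[px]);v=v[0]/np.linalg.norm(v[0]);M=np.eye(3)-np.outer(v,v);A+=M;b+=M@c;L.append((M,c))
    X=np.linalg.solve(A,b);return X,[float(np.linalg.norm(M@(X-c))) for M,c in L]
E
python3 - <<'E'
from h import *
np.set_printoptions(precision=4,suppress=True)
D={n:robot.get_image(n) for n in ["scene","side","wrist"]}
s=lambda x,y:(D["scene"],(x/8+240,y/8+180)); d=lambda x,y:(D["side"],(x/9+290,y/9+175)); w=lambda x,y:(D["wrist"],(x,y))
print("top++",tri([s(350,315),d(248,283),w(455,125)]))
print("top-+",tri([s(418,212),d(365,283),w(267,132)]))
print("top+-",tri([s(232,232),w(463,313)]))
print("bot++",tri([s(270,458),d(250,417)]))
E
```

```text
top++ (array([ 0.621 , -0.1357,  0.1315]), [0.0015882601648765312, 0.002663051126240182, 0.003326208580195244])
top-+ (array([ 0.5729, -0.1452,  0.1269]), [0.0010974354390697737, 0.000813104126963296, 0.0007058088813322411])
top+- (array([ 0.6295, -0.1802,  0.1517]), [0.0020606921051622715, 0.0020606921051624532])
bot++ (array([ 0.6242, -0.184 , -0.0062]), [0.0032422295159109027, 0.0032422295159106975])
```

Call:
carry_out:
  moves:
    - {"tx":0,"ty":-0.03,"tz":0,"ax":0,"ay":0,"az":0,"claw":0}
    - {"tx":0,"ty":-0.06,"tz":0,"ax":0,"ay":0,"az":0,"claw":0}
    - {"tx":0,"ty":-0.09,"tz":0,"ax":0,"ay":0,"az":0,"claw":0}
    - {"tx":0,"ty":-0.12,"tz":0,"ax":0,"ay":0,"az":0,"claw":0}
    - {"tx":0,"ty":-0.15,"tz":0,"ax":0,"ay":0,"az":0,"claw":0}
    - {"tx":0,"ty":-0.18,"tz":0,"ax":0,"ay":0,"az":0,"claw":0}
    - {"tx":0,"ty":-0.21,"tz":0,"ax":0,"ay":0,"az":0,"claw":0}
    - {"tx":0,"ty":-0.24,"tz":0,"ax":0,"ay":0,"az":0,"claw":0}
    - {"tx":0,"ty":-0.28,"tz":0,"ax":0,"ay":0,"az":0,"claw":0}
    - {"tx":0,"ty":-0.32,"tz":0,"ax":0,"ay":0,"az":0,"claw":0}
    - {"tx":0,"ty":-0.38,"tz":0,"ax":0,"ay":0,"az":0,"claw":0}
    - {"tx":0,"ty":-0.45,"tz":0,"ax":0,"ay":0,"az":0,"claw":0}

```text
clock: 5.25
tool_pos: [0.5962, -0.2601, 0.0779]
ee_rot: [0.664, 0.748, -0.001, -0.006]
force: [0.7, 0.5, -0.0]
gripper_width: -0.0001
```

```bash
python3 - <<'E'
from h import *
from scipy.optimize import least_squares
np.set_printoptions(precision=4,suppress=True)
s=rec();print(s["tool_pos"],s["force"],s["ft_torque"])
W=robot.get_image("wrist"); cv2.imwrite("pics/w7.png",W["image"])
D=robot.get_image("scene"); cv2.imwrite("pics/c7.png",cv2.resize(D["image"][170:250,230:330],None,fx=7,fy=7,interpolation=cv2.INTER_CUBIC))
recs=[json.loads(l) for l in open("rec.txt")]
def fk(q,p):
    a1,h,d,L1,L2,e,L3=p
    R=Ro.from_euler
    T=R('z',q[0]); x=np.array([0,0,h])+T.apply([a1,d,0])
    T=T*R('y',q[1]); x=x+T.apply([0,0,L1])
    T=T*R('y',q[2]); x=x+T.apply([e,0,L2])
    T=T*R('z',q[3])*R('y',q[4]); x=x+T.apply([0,0,L3])
    return x,T*R('z',q[5])
f=lambda p:np.concatenate([fk(r[0],p)[0]-r[1] for r in recs]+[0.001*(p-[0,.35,.05,.5,.45,0,.25])])
r=least_squares(f,[0,.35,.05,.5,.45,0,.25]);print(r.x,np.abs(r.fun).max())
for a in recs: print(fk(a[0],r.x)[1].as_matrix()[:,:2].round(3).tolist(),Ro.from_quat(a[2]).as_matrix()[:,:2].round(3).tolist())
E
```

```text
[ 0.5962 -0.2601  0.0779] [ 0.6537  0.5304 -0.0086] [0.03   0.0634 0.0431]
[0.     0.2277 0.0536 0.4524 0.613  0.0421 0.3079] 0.0001630173412922033
[[-1.0, -0.0], [-0.0, 1.0], [0.001, 0.0]] [[-0.0, 1.0], [1.0, 0.0], [0.0, -0.001]]
[[-1.0, 0.0], [0.0, 1.0], [0.002, 0.0]] [[0.0, 1.0], [1.0, -0.0], [0.0, -0.002]]
[[-0.988, -0.153], [-0.153, 0.988], [-0.004, -0.002]] [[-0.153, 0.988], [0.988, 0.153], [-0.002, 0.004]]
[[-0.993, -0.117], [-0.117, 0.993], [0.009, 0.006]] [[-0.117, 0.993], [0.993, 0.117], [0.006, -0.009]]
[[-0.993, -0.118], [-0.118, 0.993], [0.014, 0.009]] [[-0.118, 0.993], [0.993, 0.118], [0.009, -0.014]]
[[-0.993, -0.118], [-0.118, 0.993], [0.01, 0.007]] [[-0.118, 0.993], [0.993, 0.118], [0.007, -0.01]]
[[-0.993, -0.118], [-0.118, 0.993], [0.01, 0.007]] [[-0.118, 0.993], [0.993, 0.118], [0.007, -0.01]]
```

View pics/w7.png

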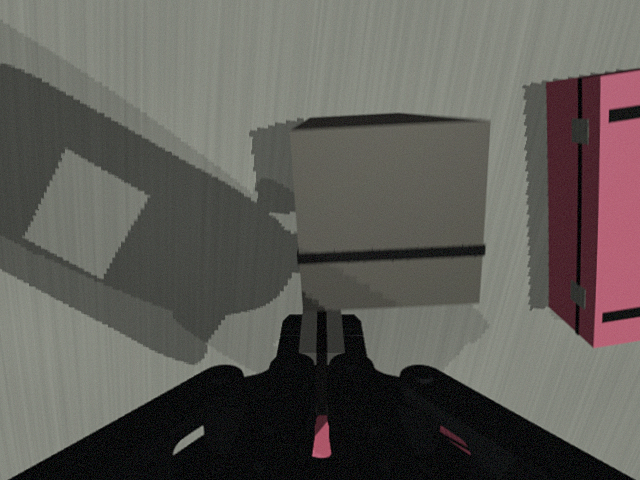

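View pics/c7.png

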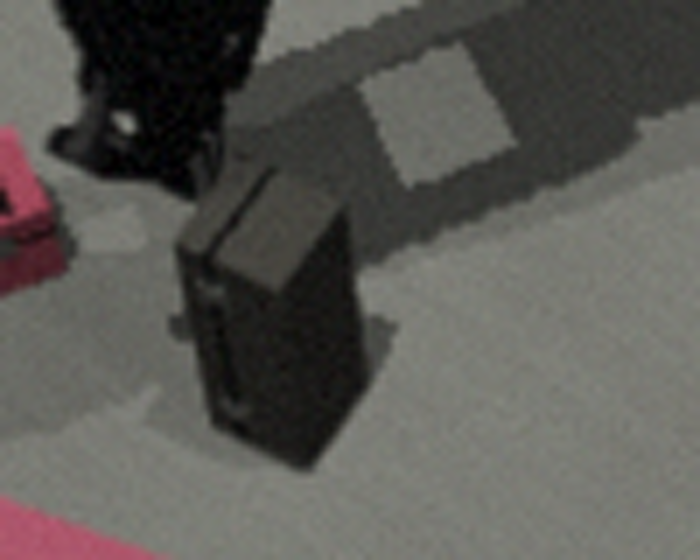

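```bash
cat >> h.py <<'E'
from scipy.optimize import least_squares
PK=[0.,.2277,.0536,.4524,.6130,.0421,.3079]
LO=np.array([-2.61,-1.02,.03,-1.35,.32,-2.91]);HI=np.array([2.61,2.33,2.71,4.49,2.68,2.91])
def fk(q,p=PK):
    a1,h,d,L1,L2,e,L3=p;R=Ro.from_euler
    T=R('z',q[0]); x=np.array([0,0,h])+T.apply([a1,d,0])
    T=T*R('y',q[1]); x=x+T.apply([0,0,L1]); el=x
    T=T*R('y',q[2]); x=x+T.apply([e,0,L2]); wr=x
    T=T*R('z',q[3])*R('y',q[4]); x=x+T.apply([0,0,L3])
    return x,T*R('z',q[5])*R('z',np.pi/2),el,wr
def ik(pos,Rt,seeds):
    out=[]
    for s in seeds:
        f=lambda q:np.r_[(fk(q)[0]-pos)*10,(fk(q)[1]*Rt.inv()).as_rotvec()]
        r=least_squares(f,np.clip(s,LO+.01,HI-.01),bounds=(LO,HI))
        if r.cost<1e-6 and not any(np.allclose(r.x,o,atol=.02) for o in out): out.append(r.x)
    return out
def toolrot(yaw,beta,flip=1):  # z forward (yaw) and beta below horizontal; y along +-left
    z=np.array([np.cos(yaw)*np.cos(beta),np.sin(yaw)*np.cos(beta),-np.sin(beta)]);y=flip*np.array([-np.sin(yaw),np.cos(yaw),0])
    return Ro.from_matrix(np.c_[np.cross(y,z),y,z])
E
python3 - <<'E'
from h import *
np.set_printoptions(precision=3,suppress=True)
W=robot.get_image("wrist"); P=onz(W,[(293,130),(490,121),(480,302),(302,312)],.14);print(P[:,:2],P.mean(0),[np.linalg.norm(P[i]-P[i-1]) for i in range(4)])
q0=robot.get_state()["qpos"];print(q0, fk(q0)[0], fk(q0)[3])
rng=np.random.default_rng(0)
seeds=[q0]+[rng.uniform(LO,HI) for _ in range(25)]
r=np.radians
step=np.array([.572,.227,.045]);yw=r(3.6);n=np.array([np.sin(r(20))*np.cos(yw),np.sin(r(20))*np.sin(yw),np.cos(r(20))])
for b in (20,30,40,50,60,70):
  for fl in (1,-1):
    for nm,g in (("place",step+n*.085),("pick",np.array([.602,-.21,.085]))):
        bb=r(b) if nm=="place" else r(b-20)
        Rt=toolrot(yw if nm=="place" else r(8.5),bb,fl); tcp=g+Rt.apply([0,0,.019])
        for s in ik(tcp,Rt,seeds): print(b,fl,nm,s,"elbow",fk(s)[2],"wrist",fk(s)[3])
E
```

```text
[[ 0.582 -0.189]
 [ 0.63  -0.181]
 [ 0.639 -0.23 ]
 [ 0.589 -0.239]] [ 0.61 -0.21  0.14] [np.float64(0.05056336429653031), np.float64(0.04929754928887218), np.float64(0.04979589454853788), np.float64(0.05079289539616787)]
[-0.494  0.236  1.742  0.     1.175 -0.612] [ 0.596 -0.26   0.078] [ 0.599 -0.262  0.386]
20 1 place [ 0.433 -0.052  2.39   3.896  0.52   1.018] elbow [-0.044  0.039  0.679] wrist [0.33  0.212 0.224]
20 1 pick [-0.807  0.364  2.307  2.133  1.306  1.964] elbow [ 0.15  -0.079  0.651] wrist [ 0.316 -0.253  0.085]
20 -1 place [ 0.433 -0.052  2.39   3.896  0.52  -2.123] elbow [-0.044  0.039  0.679] wrist [0.33  0.212 0.224]
20 -1 pick [-0.807  0.364  2.307  2.133  1.306 -1.177] elbow [ 0.15  -0.079  0.651] wrist [ 0.316 -0.253  0.085]
30 1 place [ 0.414 -0.116  2.344  4.387  0.32   0.523] elbow [-0.069  0.028  0.677] wrist [0.351 0.213 0.269]
30 1 pick [-0.798  0.223  2.332  2.018  1.089  2.102] elbow [ 0.108 -0.034  0.669] wrist [ 0.321 -0.252  0.135]
30 -1 place [ 0.414 -0.116  2.344  4.387  0.32  -2.618] elbow [-0.069  0.028  0.677] wrist [0.351 0.213 0.269]
30 -1 pic
[... 724 characters left out ...]
33 0.68 ] wrist [ 0.355 -0.247  0.229]
60 1 place [ 0.342 -0.066  2.086 -0.237  0.629 -1.134] elbow [-0.046  0.04   0.679] wrist [0.457 0.22  0.375]
60 -1 place [ 0.342 -0.066  2.086 -0.237  0.629  2.007] elbow [-0.046  0.04   0.679] wrist [0.457 0.22  0.375]
60 -1 pick [-0.683 -0.017  2.249  1.245  0.64  -0.216] elbow [0.028 0.047 0.68 ] wrist [ 0.383 -0.243  0.271]
70 1 place [ 0.319  0.004  1.978 -0.119  0.824 -1.248] elbow [-0.015  0.051  0.68 ] wrist [0.502 0.223 0.396]
70 -1 place [ 0.319  0.004  1.978 -0.119  0.824  1.893] elbow [-0.015  0.051  0.68 ] wrist [0.502 0.223 0.396]
70 -1 pick [-0.628 -0.021  2.177  0.863  0.634  0.171] elbow [0.024 0.049 0.68 ] wrist [ 0.418 -0.237  0.306]
```

Wrist and scene views show the case standing upright on its former +y end, centre about (0.610,-0.210). It slipped round in the light grip on lifting. At a 19° lean it rested back on the fingers and then rocked upright by itself, so its centre of mass is low and the heavy end is down. Next I'll look at the step from above.

Call:
carry_out:
  moves:
    - {"tx":0,"ty":-0.1,"tz":0.3,"ax":0,"ay":0,"az":0,"claw":0}
    - {"tx":-0.1,"ty":-0.05,"tz":0.8,"ax":0,"ay":0,"az":0,"claw":0.5}
    - {"tx":-0.4,"ty":0.3,"tz":1,"ax":0,"ay":0,"az":-0.05,"claw":1}
    - {"tx":-0.6,"ty":0.9,"tz":1,"ax":0,"ay":0,"az":-0.05,"claw":1}
    - {"tx":-0.6,"ty":1,"tz":1,"ax":0,"ay":0,"az":-0.05,"claw":1}
    - {"tx":-0.6,"ty":1,"tz":1,"ax":0,"ay":0,"az":-0.05,"claw":1}

```text
clock: 6.15
tool_pos: [0.5364, -0.1598, 0.178]
ee_rot: [0.693, 0.721, -0.001, -0.006]
force: [-0.5, 0.1, -0.3]
gripper_width: 0.0852
```

Call:
carry_out:
  moves:
    - {"tx":-0.1,"ty":0.6,"tz":0.4,"ax":0,"ay":0,"az":0,"claw":1}
    - {"tx":-0.2,"ty":1,"tz":1,"ax":0,"ay":0,"az":0,"claw":1}
    - {"tx":-0.2,"ty":1,"tz":1,"ax":0,"ay":0,"az":0,"claw":1}
    - {"tx":-0.2,"ty":1,"tz":1,"ax":0,"ay":0,"az":0,"claw":1}

```text
clock: 6.65
tool_pos: [0.5175, -0.0604, 0.2793]
ee_rot: [0.692, 0.721, -0.001, -0.004]
force: [0.1, -0.3, 0.2]
gripper_width: 0.0854
```

```bash
python3 - <<'E'
from h import *
s=rec();print(s["tool_pos"],s["qpos"])
W=robot.get_image("wrist"); cv2.imwrite("pics/w8.png",W["image"])
D=robot.get_image("scene"); cv2.imwrite("pics/c8.png",cv2.resize(D["image"][240:360,320:460],None,fx=5,fy=5,interpolation=cv2.INTER_CUBIC))
D=robot.get_image("side"); cv2.imwrite("pics/s8.png",cv2.resize(D["image"][220:350,240:350],None,fx=5,fy=4.6,interpolation=cv2.INTER_CUBIC))
E
```

```text
[ 0.51752309 -0.06038767  0.27933565] [-0.22119339 -0.19606902  1.8357641   0.00338836  1.50991181 -0.26255   ]
```

View pics/w8.png

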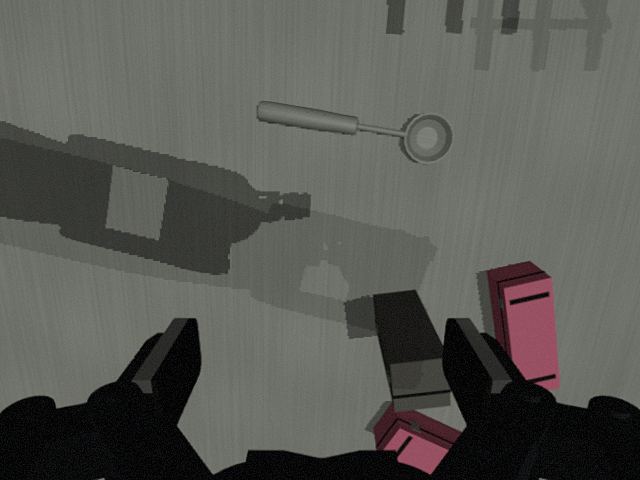

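View pics/c8.png

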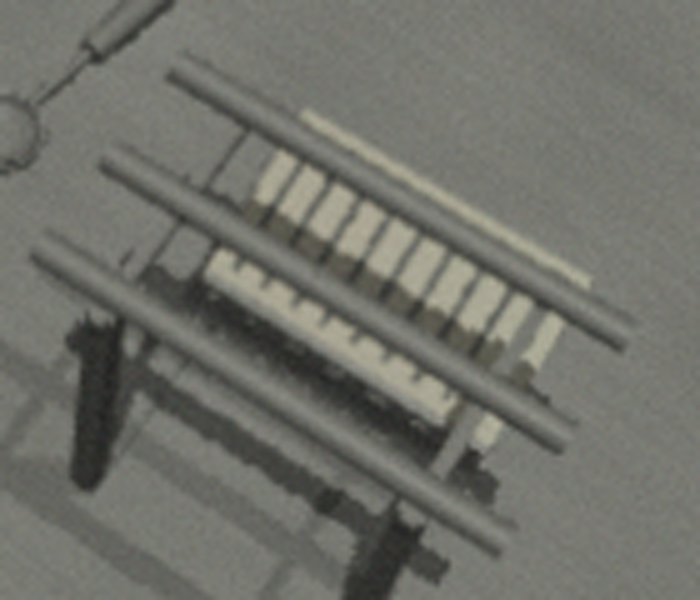

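View pics/s8.png

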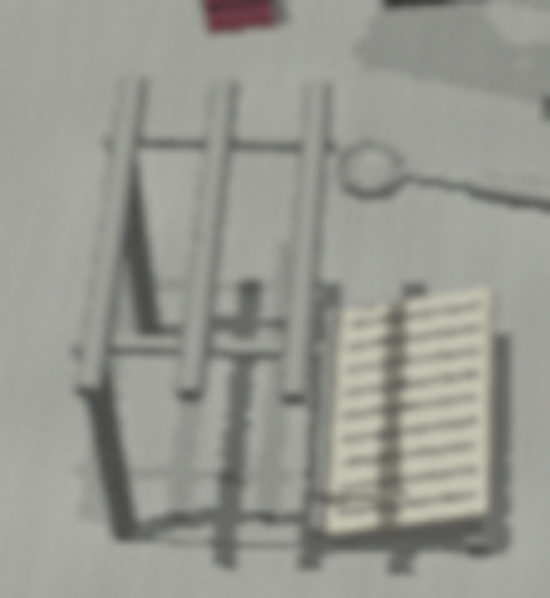

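```bash
python3 - <<'E'
from h import *
np.set_printoptions(precision=4,suppress=True)
D={n:robot.get_image(n) for n in ["scene","side"]}
s=lambda x,y:(D["scene"],(x/5+320,y/5+240)); d=lambda x,y:(D["side"],(x/5+240,y/4.6+220))
L=[("up-",s(303,110),d(492,288),.0638),("up+",s(592,282),d(492,517),.0638),("lo-",s(205,275),d(342,310),.0279),("lo+",s(487,450),d(328,535),.0279)]
for n,a,b,z in L:
    print(n,tri([a,b]),onz(a[0],[a[1]],z)[0],onz(b[0],[b[1]],z)[0])
T=[("t-",s(172,73),d(318,82)),("t+",s(630,340),d(294,396))]
for n,a,b in T: print(n,tri([a,b]),onz(a[0],[a[1]],.245)[0],onz(b[0],[b[1]],.245)[0])
E
```

```text
up- (array([0.5254, 0.1322, 0.0585]), [0.0023194439882845154, 0.0023194439882845475]) [0.53   0.135  0.0638] [0.5239 0.1336 0.0638]
up+ (array([0.5128, 0.3137, 0.0559]), [0.0025970384847306743, 0.0025970384847306977]) [0.519  0.3158 0.0638] [0.511  0.3159 0.0638]
lo- (array([0.6252, 0.1399, 0.0254]), [0.004232016330665551, 0.004232016330665465]) [0.6296 0.1435 0.0279] [0.6224 0.1377 0.0279]
lo+ (array([0.6136, 0.3182, 0.0214]), [0.002668203547050819, 0.002668203547050965]) [0.6184 0.3202 0.0279] [0.6113 0.3195 0.0279]
t- (array([0.64  , 0.1094, 0.2447]), [0.0044551668626804635, 0.004455166862680352]) [0.6439 0.1129 0.245 ] [0.6376 0.105  0.245 ]
t+ (array([0.6245, 0.3492, 0.2462]), [0.0026437431225101657, 0.0026437431225101557]) [0.6261 0.351  0.245 ] [0.6229 0.3462 0.245 ]
```

```bash
python3 - <<'E'
from h import *
np.set_printoptions(precision=3,suppress=True)
r=np.radians
W=robot.get_image("wrist"); P=onz(W,[(390,365),(440,360),(450,404),(397,410)],.14);print(P[:,:2],P.mean(0))
crop(W["image"],340,270,480,430,4,"w9.png")
st=robot.get_state();q0=st["qpos"]
yp=r(9);b=r(35);h=np.array([np.cos(yp),np.sin(yp),0])
C=np.array([.610,-.210,0])
R1=toolrot(yp,b,-1);g=C+[0,0,.105]-h*.005;tcp1=g+R1.apply([0,0,.019]);pre=tcp1-R1.apply([0,0,.11])
R0=Ro.from_quat(st["ee_rot"])
print("rotvec/(pi/2)",(R1*R0.inv()).as_rotvec()/(np.pi/2))
print("pre",pre,"tcp",tcp1,"now",st["tool_pos"])
s=[q0,[-.68,0,2.2,1.2,.64,-.2]]
for p in (pre+[0,0,.1],pre,tcp1,tcp1+[0,0,.08]): print(ik(p,R1,s))
# place
y=r(3.8);hx=np.array([np.cos(y),np.sin(y),0]);n=np.sin(r(20))*hx+np.array([0,0,np.cos(r(20))]);xs=np.cos(r(20))*hx-np.array([0,0,np.sin(r(20))])
R2=toolrot(y,r(55),-1);O=np.array([.5735,.227,.045])
for k in (0,.02,.06):
    g=O+n*(.105+k)-xs*.005;t=g+R2.apply([0,0,.019]);print("place",k,t,ik(t,R2,[[.35,-.1,2.1,-.3,.5,2.1]]))
Rm=R2;print("back",ik(t-R2.apply([0,0,.12]),R2,[[.35,-.1,2.1,-.3,.5,2.1]]))
E
```

```text
[[ 0.577 -0.187]
 [ 0.619 -0.181]
 [ 0.633 -0.225]
 [ 0.588 -0.233]] [ 0.604 -0.206  0.14 ]
rotvec/(pi/2) [ 0.505 -0.425 -0.853]
pre [ 0.531 -0.222  0.157] tcp [ 0.62  -0.208  0.094] now [ 0.516 -0.061  0.276]
[array([-0.888, -0.457,  2.291,  1.008,  0.993,  0.078])]
[array([-0.888, -0.317,  2.374,  1.153,  0.887, -0.166])]
[array([-0.709, -0.034,  2.265,  1.369,  0.69 , -0.334])]
[array([-0.709, -0.178,  2.232,  1.175,  0.743, -0.077])]
place 0 [0.616 0.23  0.13 ] [array([ 0.351, -0.114,  2.117, -0.305,  0.568,  2.065])]
place 0.02 [0.622 0.23  0.149] [array([ 0.347, -0.122,  2.09 , -0.285,  0.601,  2.041])]
place 0.06 [0.636 0.231 0.186] [array([ 0.34 , -0.133,  2.032, -0.254,  0.665,  1.998])]
back [array([ 0.382, -0.363,  2.052, -0.233,  0.879,  1.983])]
```

View pics/w9.png

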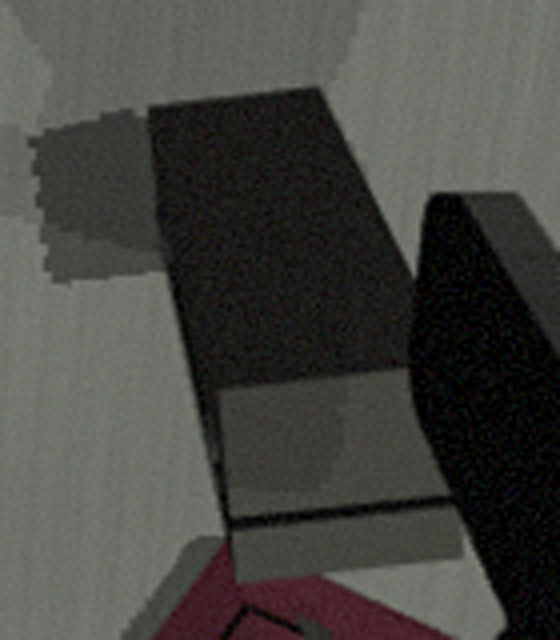

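```bash
python3 - <<'E'
from h import *
np.set_printoptions(precision=3,suppress=True)
W=robot.get_image("wrist"); print(onz(W,[(377,296.8),(420,292)],0)[:,:2],onz(W,[(395,367),(443.5,362),(455.5,409),(399.5,415.5)],.14)[:,:2])
st=robot.get_state();q=st["qpos"];R0=Ro.from_quat(st["ee_rot"]);p0=st["tool_pos"]
rv=np.array([.5,-.425,-.85])*np.pi/2
for f in np.linspace(0,1,11):
    p=p0+f*np.array([0.01,-.10,0]); s=ik(p,Ro.from_rotvec(rv*f)*R0,[q]); 
    if s: q=s[0]
    print(round(f,1),q if s else None, fk(q)[3])
E
```

```text
[[ 0.583 -0.19 ]
 [ 0.632 -0.182]] [[ 0.582 -0.189]
 [ 0.622 -0.183]
 [ 0.639 -0.23 ]
 [ 0.591 -0.239]]
0.0 [-0.222 -0.194  1.839  0.004  1.51  -0.262] [ 0.52  -0.062  0.584]
0.1 [-0.295 -0.232  1.873  0.097  1.467 -0.211] [ 0.498 -0.096  0.583]
0.2 [-0.368 -0.27   1.912  0.191  1.421 -0.162] [ 0.474 -0.125  0.578]
0.3 [-0.439 -0.31   1.957  0.285  1.374 -0.116] [ 0.448 -0.151  0.57 ]
0.4 [-0.507 -0.35   2.006  0.381  1.325 -0.071] [ 0.421 -0.173  0.559]
0.5 [-0.571 -0.392  2.058  0.476  1.274 -0.027] [ 0.394 -0.189  0.545]
0.6 [-0.63  -0.434  2.114  0.572  1.222  0.019] [ 0.367 -0.201  0.53 ]
0.7 [-0.682 -0.478  2.172  0.665  1.166  0.067] [ 0.341 -0.207  0.512]
0.8 [-0.725 -0.522  2.231  0.757  1.105  0.119] [ 0.317 -0.209  0.493]
0.9 [-0.759 -0.567  2.291  0.846  1.037  0.177] [ 0.296 -0.206  0.474]
1.0 [-0.78  -0.612  2.351  0.931  0.959  0.241] [ 0.278 -0.199  0.454]
```

Call:
carry_out:
  moves:
    - {"tx":0.01,"ty":-0.1,"tz":0,"ax":0.05,"ay":-0.042,"az":-0.085,"claw":1}
    - {"tx":0.02,"ty":-0.2,"tz":0,"ax":0.1,"ay":-0.085,"az":-0.17,"claw":1}
    - {"tx":0.03,"ty":-0.3,"tz":0,"ax":0.15,"ay":-0.127,"az":-0.256,"claw":1}
    - {"tx":0.04,"ty":-0.4,"tz":0,"ax":0.2,"ay":-0.17,"az":-0.341,"claw":1}
    - {"tx":0.05,"ty":-0.5,"tz":0,"ax":0.252,"ay":-0.212,"az":-0.426,"claw":1}
    - {"tx":0.06,"ty":-0.6,"tz":0,"ax":0.303,"ay":-0.255,"az":-0.512,"claw":1}
    - {"tx":0.07,"ty":-0.7,"tz":0,"ax":0.353,"ay":-0.297,"az":-0.597,"claw":1}
    - {"tx":0.08,"ty":-0.8,"tz":0,"ax":0.404,"ay":-0.34,"az":-0.682,"claw":1}
    - {"tx":0.09,"ty":-0.9,"tz":0,"ax":0.454,"ay":-0.382,"az":-0.768,"claw":1}
    - {"tx":0.1,"ty":-1,"tz":0,"ax":0.505,"ay":-0.425,"az":-0.853,"claw":1}
    - {"tx":0.1,"ty":-1,"tz":0,"ax":0.505,"ay":-0.425,"az":-0.853,"claw":1}

```text
clock: 8.38
tool_pos: [0.5247, -0.1601, 0.2737]
ee_rot: [0.885, 0.069, 0.459, -0.036]
force: [0.0, -0.3, 0.7]
gripper_width: 0.0857
```

```bash
cat > tgt.py <<'E'
from h import *
np.set_printoptions(precision=3,suppress=True)
r=np.radians
def to(R,t):
    s=robot.get_state();R0=Ro.from_quat(s["ee_rot"])
    print("now",s["tool_pos"],"d(100mm)",(t-s["tool_pos"])*10,"rot",(R*R0.inv()).as_rotvec()/(np.pi/2),"q",s["qpos"],"clk",s["clock"])
yp=r(9);h=np.array([np.cos(yp),np.sin(yp),0]);C=np.array([.6105,-.2105,0])
R1=toolrot(yp,r(35),-1);g1=C+[0,0,.105]-h*.005;tcp1=g1+R1.apply([0,0,.019]);pre=tcp1-R1.apply([0,0,.1])
y=r(3.8);hx=np.array([np.cos(y),np.sin(y),0]);n=np.sin(r(20))*hx+np.array([0,0,np.cos(r(20))]);xs=np.cos(r(20))*hx-np.array([0,0,np.sin(r(20))])
R2=toolrot(y,r(55),-1);O=np.array([.5735,.227,.045])
E
python3 - <<'E'
from tgt import *
to(R1,pre); rec()
E
```

```text
now [ 0.525 -0.16   0.274] d(100mm) [ 0.154 -0.615 -1.223] rot [-0.    -0.002  0.   ] q [-0.775 -0.606  2.349  0.935  0.953  0.247] clk 8.375
```

Call:
carry_out:
  moves:
    - {"tx":0.05,"ty":-0.3,"tz":-0.3,"ax":0,"ay":0,"az":0,"claw":1}
    - {"tx":0.1,"ty":-0.6,"tz":-0.6,"ax":0,"ay":0,"az":0,"claw":1}
    - {"tx":0.15,"ty":-0.61,"tz":-1,"ax":0,"ay":0,"az":0,"claw":1}
    - {"tx":0.15,"ty":-0.61,"tz":-1,"ax":0,"ay":0,"az":0,"claw":1}
    - {"tx":0.15,"ty":-0.61,"tz":-1,"ax":0,"ay":0,"az":0,"claw":1}

```text
clock: 9.0
tool_pos: [0.5404, -0.2214, 0.1755]
ee_rot: [0.885, 0.07, 0.459, -0.036]
force: [0.9, 0.8, 0.7]
gripper_width: 0.0856
```

```bash
python3 - <<'E'
from tgt import *
to(R1,pre); to(R1,tcp1);rec()
D=robot.get_image("wrist"); cv2.imwrite("pics/w10.png",D["image"])
cc=np.array([[a*.025,b*.025] for a,b in((-1,-1),(-1,1),(1,1),(1,-1))])@np.array([h[:2],[-h[1],h[0]]])
print(proj(D,np.c_[cc+C[:2],np.full(4,.14)]))
E
```

```text
now [ 0.54  -0.221  0.175] d(100mm) [-0.004 -0.003 -0.24 ] rot [ 0.001 -0.001 -0.001] q [-0.859 -0.327  2.342  1.123  0.881 -0.102] clk 9.0
now [ 0.54  -0.221  0.175] d(100mm) [ 0.805  0.125 -0.814] rot [ 0.001 -0.001 -0.001] q [-0.859 -0.327  2.342  1.123  0.881 -0.102] clk 9.0
[[366.64  254.071]
 [279.213 253.867]
 [283.987 190.233]
 [361.719 190.429]]
```

View pics/w10.png

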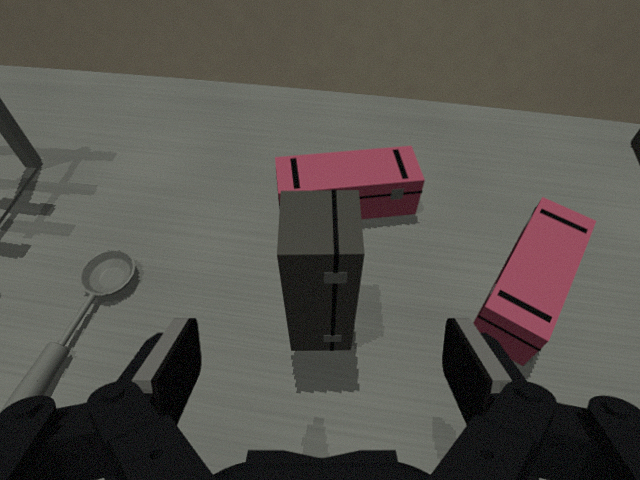

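Call:
carry_out:
  moves:
    - {"tx":0,"ty":0,"tz":-0.24,"ax":0,"ay":0,"az":0,"claw":1}
    - {"tx":0.2,"ty":0.03,"tz":-0.38,"ax":0,"ay":0,"az":0,"claw":1}
    - {"tx":0.4,"ty":0.06,"tz":-0.52,"ax":0,"ay":0,"az":0,"claw":1}
    - {"tx":0.6,"ty":0.09,"tz":-0.67,"ax":0,"ay":0,"az":0,"claw":1}
    - {"tx":0.8,"ty":0.12,"tz":-0.81,"ax":0,"ay":0,"az":0,"claw":1}
    - {"tx":0.8,"ty":0.12,"tz":-0.81,"ax":0,"ay":0,"az":0,"claw":1}
    - {"tx":0.8,"ty":0.12,"tz":-0.81,"ax":0,"ay":0,"az":0,"claw":1}

```text
clock: 9.93
tool_pos: [0.6211, -0.21, 0.0973]
ee_rot: [0.884, 0.071, 0.461, -0.035]
force: [-0.2, -0.4, 0.1]
gripper_width: 0.0852
```

Call:
carry_out:
  moves:
    - {"tx":0,"ty":0,"tz":0,"ax":0,"ay":0,"az":0,"claw":0.65}
    - {"tx":0,"ty":0,"tz":0,"ax":0,"ay":0,"az":0,"claw":0.5}
    - {"tx":0,"ty":0,"tz":0,"ax":0,"ay":0,"az":0,"claw":0.4}
    - {"tx":0,"ty":0,"tz":0,"ax":0,"ay":0,"az":0,"claw":0.4}
  grip_force: 80

```text
clock: 10.42
tool_pos: [0.6215, -0.2099, 0.0991]
ee_rot: [0.883, 0.072, 0.462, -0.035]
force: [-5.0, 2.4, 7.0]
gripper_width: 0.0485
```

```bash
python3 - <<'E'
from tgt import *
to(R1,tcp1);s=rec();print(s["gripper_width"],s["force"],s["ft_torque"])
D=robot.get_image("wrist"); cv2.imwrite("pics/w11.png",D["image"])
E
```

```text
now [ 0.621 -0.21   0.099] d(100mm) [-0.005  0.011 -0.05 ] rot [ 0.002  0.003 -0.002] q [-0.704 -0.036  2.254  1.36   0.69  -0.321] clk 10.425
0.04847008658405598 [-4.961  2.428  7.039] [0.301 0.153 0.435]
```

View pics/w11.png

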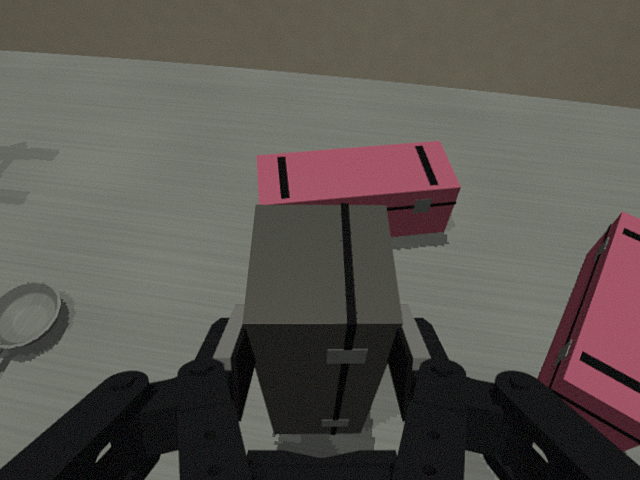

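Call:
carry_out:
  moves:
    - {"tx":0,"ty":0,"tz":0,"ax":0,"ay":0,"az":0,"claw":0.1}
    - {"tx":0,"ty":0,"tz":0.1,"ax":0,"ay":0,"az":0,"claw":0.1}
    - {"tx":0,"ty":0,"tz":0.3,"ax":0,"ay":0,"az":0,"claw":0.1}
    - {"tx":0,"ty":0,"tz":0.5,"ax":0,"ay":0,"az":0,"claw":0.1}
    - {"tx":0,"ty":0,"tz":0.7,"ax":0,"ay":0,"az":0,"claw":0.1}
    - {"tx":0,"ty":0,"tz":0.7,"ax":0,"ay":0,"az":0,"claw":0.1}
    - {"tx":0,"ty":0,"tz":0.7,"ax":0,"ay":0,"az":0,"claw":0.1}
  grip_force: 80

```text
clock: 11.35
tool_pos: [0.6203, -0.2091, 0.1665]
ee_rot: [0.884, 0.071, 0.46, -0.036]
force: [-0.2, 0.5, -8.7]
gripper_width: 0.0478
```

```bash
python3 - <<'E'
from tgt import *
to(R1,tcp1);s=rec();print(s["gripper_width"],s["force"],s["ft_torque"])
D=robot.get_image("wrist"); cv2.imwrite("pics/w12.png",D["image"])
D=robot.get_image("scene"); cv2.imwrite("pics/c12.png",cv2.resize(D["image"][150:250,230:350],None,fx=6,fy=6,interpolation=cv2.INTER_CUBIC))
D=robot.get_image("side"); cv2.imwrite("pics/s12.png",cv2.resize(D["image"][150:240,270:370],None,fx=6,fy=6,interpolation=cv2.INTER_CUBIC))
E
```

```text
now [ 0.62  -0.209  0.166] d(100mm) [ 0.007  0.002 -0.724] rot [ 0.002  0.    -0.002] q [-0.704 -0.16   2.228  1.189  0.735 -0.097] clk 11.35
0.04780460640545287 [-0.154  0.477 -8.691] [-0.277  1.728 -0.01 ]
```

View pics/w12.png

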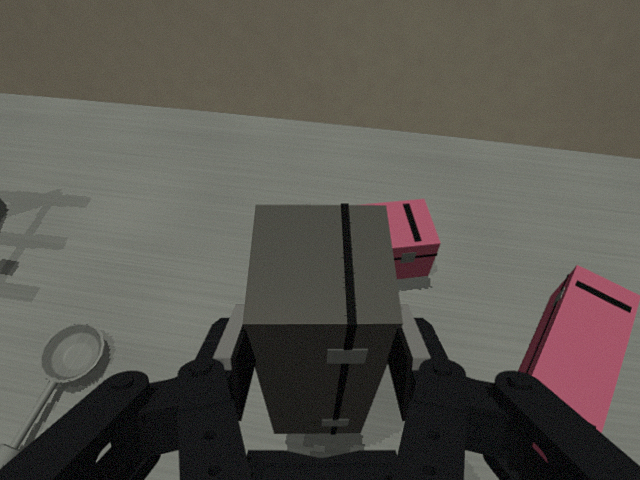

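View pics/c12.png

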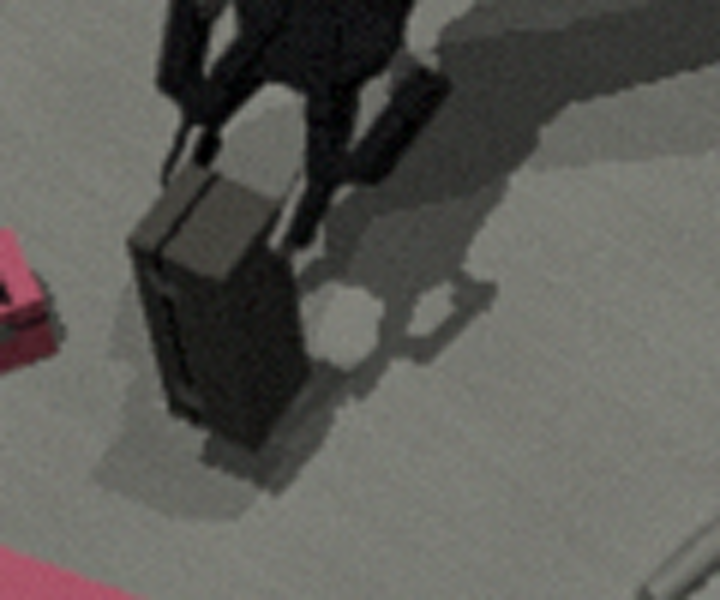

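View pics/s12.png

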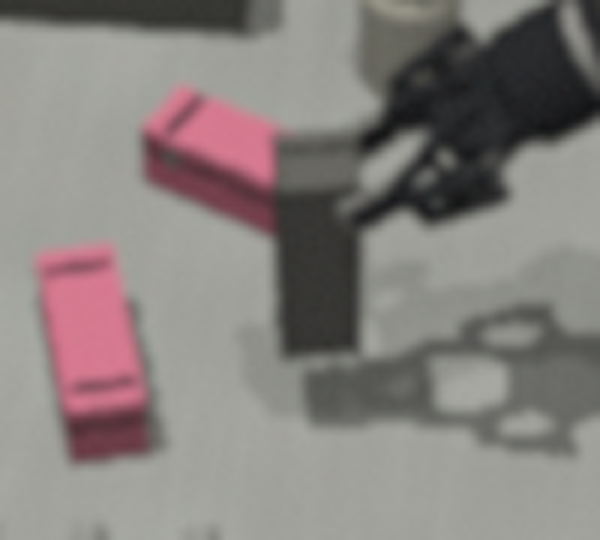

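```bash
cat >> tgt.py <<'E'
# grip relation
q=np.array([0.883,0.072,0.462,-0.035]);Rg=Ro.from_quat(q/np.linalg.norm(q));pg=np.array([.6215,-.2099,.0991])
tz=Rg.apply([0,0,1]);yg=np.arctan2(tz[1],tz[0])
Rc1=Ro.from_euler('z',yg)
co=Rg.inv().apply(C-pg); Rco=Rg.inv()*Rc1
Rc2=Ro.from_euler('z',y)*Ro.from_euler('y',r(20))
Rp=Rc2*Rco.inv()
def tcpfor(bottom): return bottom-Rp.apply(co)
E
python3 - <<'E'
from tgt import *
print("yg",np.degrees(yg),"beta",np.degrees(np.arcsin(-tz[2])))
P=tcpfor(O);print("final tcp",P)
s=robot.get_state();qq=s["qpos"];R0=Ro.from_quat(s["ee_rot"]);p0=s["tool_pos"]
St=tcpfor(O-.07*hx+np.array([0,0,.05]));print("stage",St)
W=[p0,p0+[-.06,.0,.04],np.array([.56,0,.21]),St]
rv=(Rp*R0.inv()).as_rotvec();print(rv/(np.pi/2))
def go(a,b,f0,f1,N=6):
    global qq
    for k in range(1,N+1):
        p=a+(b-a)*k/N;f=f0+(f1-f0)*k/N
        z=ik(p,Ro.from_rotvec(rv*f)*R0,[qq]);
        if z:qq=z[0]
        print(p,qq if z else None)
go(W[0],W[1],0,0,2);go(W[1],W[2],0,.5);go(W[2],W[3],.5,1);go(St,tcpfor(O+n*.01),1,1,4);go(tcpfor(O+n*.01),P,1,1,1)
E
```

```text
yg 8.993910430223698 beta 34.78267703657733
final tcp [0.618 0.229 0.134]
stage [0.548 0.224 0.184]
[-0.026  0.219 -0.056]
[ 0.591 -0.209  0.187] [-0.757 -0.26   2.275  1.136  0.799 -0.055]
[ 0.561 -0.209  0.207] [-0.809 -0.356  2.31   1.084  0.869 -0.01 ]
[ 0.56  -0.174  0.207] [-0.731 -0.421  2.341  1.015  0.819  0.109]
[ 0.56  -0.139  0.208] [-0.645 -0.477  2.365  0.93   0.769  0.246]
[ 0.56  -0.105  0.208] [-0.55  -0.524  2.381  0.827  0.723  0.403]
[ 0.56  -0.07   0.209] [-0.448 -0.557  2.388  0.706  0.682  0.578]
[ 0.56  -0.035  0.209] [-0.34  -0.576  2.387  0.569  0.65   0.771]
[0.56 0.   0.21] [-0.23  -0.58   2.377  0.421  0.63   0.976]
[0.558 0.037 0.206] [-0.114 -0.57   2.369  0.267  0.614  1.19 ]
[0.556 0.075 0.201] [ 0.001 -0.545  2.351  0.116  0.612  1.402]
[0.554 0.112 0.197] [ 0.111 -0.507  2.325 -0.02   0.623  1.601]
[0.552 0.149 0.193] [ 0.214 -0.459  2.292 -0.134  0.645  1.778]
[0.55  0.187 0.189] [ 0.309 -0.402  2.251 -0.224  0.674  1.931]
[0.548 0.224 0.184] [ 0.395 -0.339  2.205 -0.29   0.708  2.059]
[0.566 0.225 0.174] [ 0.381 -0.284  2.181 -0.29   0.674  2.054]
[0.584 0.227 0.164] [ 0.369 -0.229  2.155 -0.29   0.643  2.049]
[0.603 0.228 0.154] [ 0.357 -0.175  2.128 -0.291  0.614  2.045]
[0.621 0.229 0.144] [ 0.346 -0.122  2.1   -0.292  0.587  2.041]
[0.618 0.229 0.134] [ 0.348 -0.117  2.113 -0.302  0.571  2.054]
```

Call:
carry_out:
  moves:
    - {"tx":-0.2,"ty":0,"tz":0.15,"ax":0,"ay":0,"az":0,"claw":0.1}
    - {"tx":-0.4,"ty":0.05,"tz":0.3,"ax":0,"ay":0,"az":0,"claw":0.1}
    - {"tx":-0.6,"ty":0.2,"tz":0.4,"ax":0,"ay":0,"az":0,"claw":0.1}
    - {"tx":-0.6,"ty":0.45,"tz":0.4,"ax":0,"ay":0,"az":0,"claw":0.1}
    - {"tx":-0.6,"ty":0.7,"tz":0.4,"ax":0,"ay":0,"az":0,"claw":0.1}
    - {"tx":-0.6,"ty":1,"tz":0.4,"ax":0,"ay":0,"az":0,"claw":0.1}
    - {"tx":-0.6,"ty":1,"tz":0.4,"ax":0,"ay":0,"az":0,"claw":0.1}

```text
clock: 12.38
tool_pos: [0.5596, -0.1063, 0.2048]
ee_rot: [0.884, 0.073, 0.46, -0.038]
force: [-0.0, -0.3, -9.0]
gripper_width: 0.0481
```

Call:
carry_out:
  moves:
    - {"tx":0,"ty":0.25,"tz":0,"ax":-0.004,"ay":0.027,"az":-0.007,"claw":0.1}
    - {"tx":0,"ty":0.5,"tz":0,"ax":-0.007,"ay":0.055,"az":-0.014,"claw":0.1}
    - {"tx":0,"ty":0.75,"tz":0,"ax":-0.01,"ay":0.082,"az":-0.021,"claw":0.1}
    - {"tx":0,"ty":1,"tz":0,"ax":-0.013,"ay":0.11,"az":-0.028,"claw":0.1}
    - {"tx":0,"ty":1,"tz":0,"ax":-0.013,"ay":0.11,"az":-0.028,"claw":0.1}

```text
clock: 13.0
tool_pos: [0.5593, -0.004, 0.2044]
ee_rot: [0.923, 0.056, 0.381, -0.027]
force: [-0.1, -0.2, -7.1]
gripper_width: 0.0481
```

```bash
python3 - <<'E'
from tgt import *
to(Rp,tcpfor(O-.07*hx+np.array([0,0,.05])));s=rec();print(s["gripper_width"],s["force"],s["ft_torque"])
E
```

```text
now [ 0.559 -0.004  0.204] d(100mm) [-0.115  2.282 -0.201] rot [-0.017  0.106 -0.033] q [-0.246 -0.561  2.372  0.453  0.634  0.933] clk 13.0
0.048097098261626246 [-0.096 -0.243 -7.145] [-0.205  1.373  0.011]
```

Call:
carry_out:
  moves:
    - {"tx":-0.01,"ty":0.25,"tz":0,"ax":-0.004,"ay":0.027,"az":-0.008,"claw":0.1}
    - {"tx":-0.03,"ty":0.5,"tz":0,"ax":-0.008,"ay":0.053,"az":-0.016,"claw":0.1}
    - {"tx":-0.05,"ty":0.75,"tz":0,"ax":-0.012,"ay":0.08,"az":-0.025,"claw":0.1}
    - {"tx":-0.06,"ty":1,"tz":0,"ax":-0.017,"ay":0.106,"az":-0.033,"claw":0.1}

```text
clock: 13.5
tool_pos: [0.5525, 0.0962, 0.203]
ee_rot: [0.953, 0.033, 0.3, -0.01]
force: [0.2, 0.0, -8.1]
gripper_width: 0.0477
```

Call:
carry_out:
  moves:
    - {"tx":-0.02,"ty":0.25,"tz":0,"ax":0,"ay":0,"az":0,"claw":0.1}
    - {"tx":-0.03,"ty":0.5,"tz":0,"ax":0,"ay":0,"az":0,"claw":0.1}
    - {"tx":-0.05,"ty":0.75,"tz":0,"ax":0,"ay":0,"az":0,"claw":0.1}
    - {"tx":-0.06,"ty":1,"tz":0,"ax":0,"ay":0,"az":0,"claw":0.1}
    - {"tx":-0.06,"ty":1,"tz":0,"ax":0,"ay":0,"az":0,"claw":0.1}

```text
clock: 14.12
tool_pos: [0.5458, 0.197, 0.2015]
ee_rot: [0.954, 0.033, 0.298, -0.011]
force: [-0.0, -0.5, -8.9]
gripper_width: 0.0478
```

```bash
python3 - <<'E'
from tgt import *
to(Rp,tcpfor(O-.07*hx+np.array([0,0,.05])));s=rec();print(s["gripper_width"],s["force"],s["ft_torque"])
D=robot.get_image("wrist"); cv2.imwrite("pics/w13.png",D["image"])
D=robot.get_image("side"); cv2.imwrite("pics/s13.png",cv2.resize(D["image"][220:350,240:370],None,fx=5,fy=4.6,interpolation=cv2.INTER_CUBIC))
E
```

```text
now [0.546 0.197 0.202] d(100mm) [ 0.02   0.271 -0.171] rot [-0.002 -0.006  0.001] q [ 0.33  -0.387  2.205 -0.216  0.745  1.947] clk 14.125
0.04782613962850508 [-0.041 -0.546 -8.904] [-0.133  1.099 -0.015]
```

View pics/w13.png

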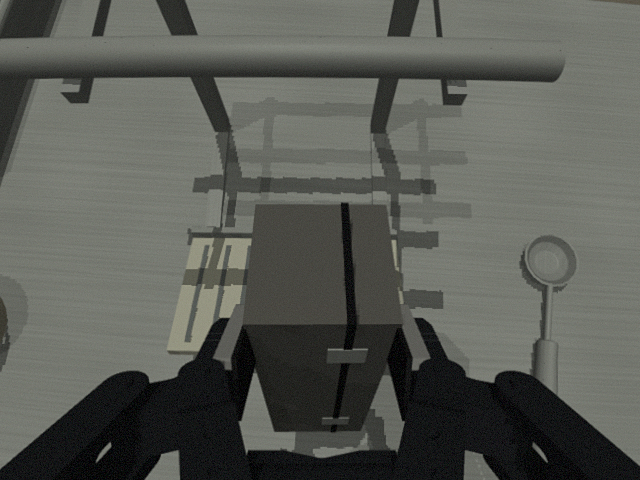

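View pics/s13.png

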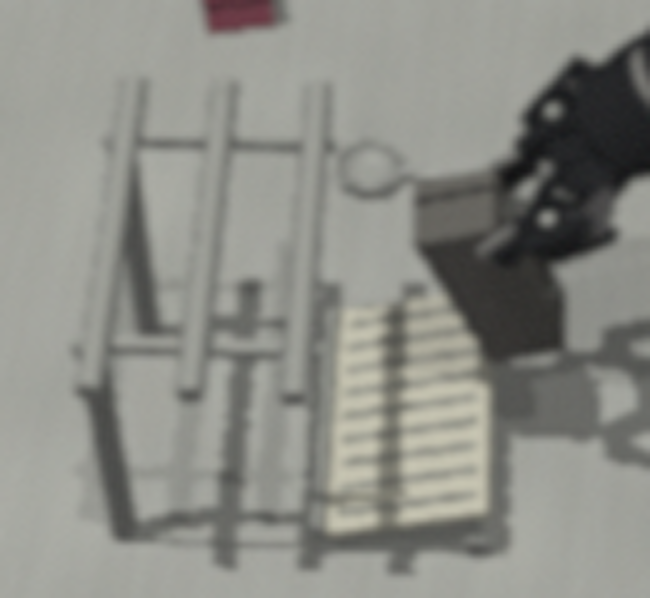

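```bash
python3 - <<'E'
from tgt import *
D=robot.get_image("wrist")
ys=np.cross(n,xs)
print(proj(D,[O-.055*xs+.09*ys,O+.05*xs+.09*ys,O+.05*xs-.09*ys,O+.056*xs+.008*n+.09*ys]))
tb=O+.058*hx;tb[2]=.245;print("tube ends",proj(D,[tb-.12*ys,tb+.12*ys]))
crop(D["image"],150,200,450,380,2.6,"w13c.png")
E
```

```text
[[160.956 352.928]
 [187.39  239.885]
 [390.225 240.546]
 [186.435 228.998]]
tube ends [[543.716  62.842]
 [-31.974  64.741]]
```

View pics/w13c.png

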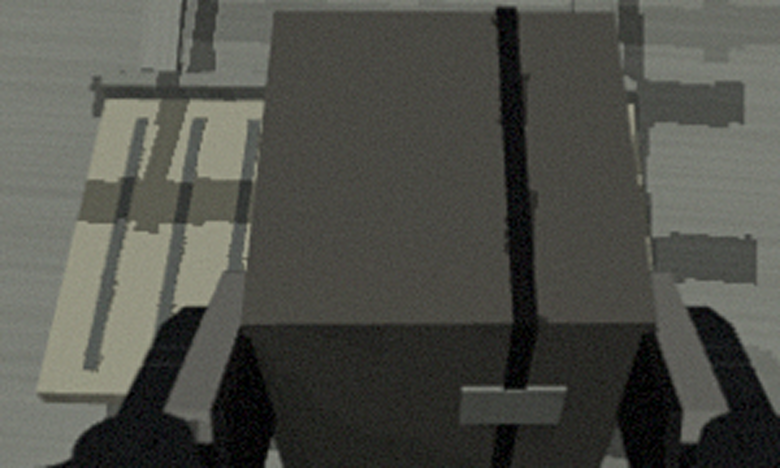

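```bash
sed -i 's/O=np.array(\[.5735,.227,.045\])/O=np.array([.5742,.2255,.045])/' tgt.py; python3 - <<'E'
from tgt import *
to(Rp,tcpfor(O-.035*hx+[0,0,.035]));to(Rp,tcpfor(O+n*.015));to(Rp,tcpfor(O))
E
```

```text
now [0.546 0.195 0.202] d(100mm) [ 0.373  0.297 -0.325] rot [-0.001 -0.005  0.002] q [ 0.328 -0.388  2.206 -0.219  0.745  1.947] clk 14.275
now [0.546 0.195 0.202] d(100mm) [ 0.773  0.324 -0.534] rot [-0.001 -0.005  0.002] q [ 0.328 -0.388  2.206 -0.219  0.745  1.947] clk 14.275
now [0.546 0.195 0.202] d(100mm) [ 0.722  0.32  -0.675] rot [-0.001 -0.005  0.002] q [ 0.328 -0.388  2.206 -0.219  0.745  1.947] clk 14.275
```

Call:
carry_out:
  moves:
    - {"tx":0.1,"ty":0.3,"tz":-0.1,"ax":0,"ay":-0.005,"az":0,"claw":0.1}
    - {"tx":0.2,"ty":0.3,"tz":-0.2,"ax":0,"ay":-0.005,"az":0,"claw":0.1}
    - {"tx":0.37,"ty":0.3,"tz":-0.32,"ax":0,"ay":-0.005,"az":0,"claw":0.1}
    - {"tx":0.5,"ty":0.31,"tz":-0.4,"ax":0,"ay":-0.005,"az":0,"claw":0.1}
    - {"tx":0.65,"ty":0.32,"tz":-0.47,"ax":0,"ay":-0.005,"az":0,"claw":0.1}
    - {"tx":0.77,"ty":0.32,"tz":-0.53,"ax":0,"ay":-0.005,"az":0,"claw":0.1}
    - {"tx":0.77,"ty":0.32,"tz":-0.53,"ax":0,"ay":-0.005,"az":0,"claw":0.1}
    - {"tx":0.77,"ty":0.32,"tz":-0.53,"ax":0,"ay":-0.005,"az":0,"claw":0.1}

```text
clock: 15.28
tool_pos: [0.623, 0.2268, 0.1488]
ee_rot: [0.953, 0.032, 0.302, -0.01]
force: [-0.4, -0.1, -8.1]
gripper_width: 0.0479
```

```bash
python3 - <<'E'
from tgt import *
to(Rp,tcpfor(O+n*.015));to(Rp,tcpfor(O));s=rec();print(s["gripper_width"],s["force"],s["ft_torque"])
D=robot.get_image("wrist"); cv2.imwrite("pics/w14.png",D["image"])
D=robot.get_image("side"); cv2.imwrite("pics/s14.png",cv2.resize(D["image"][220:350,240:370],None,fx=5,fy=4.6,interpolation=cv2.INTER_CUBIC))
E
```

```text
now [0.623 0.227 0.149] d(100mm) [ 0.005  0.008 -0.003] rot [-0.001 -0.     0.002] q [ 0.34  -0.121  2.088 -0.281  0.596  2.029] clk 15.275
now [0.623 0.227 0.149] d(100mm) [-0.046  0.005 -0.144] rot [-0.001 -0.     0.002] q [ 0.34  -0.121  2.088 -0.281  0.596  2.029] clk 15.275
0.04790293455121384 [-0.432 -0.139 -8.109] [-0.127  0.955  0.047]
```

View pics/w14.png

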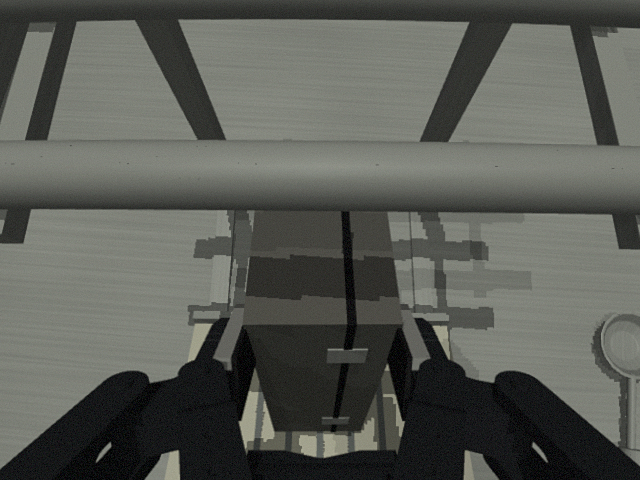

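View pics/s14.png

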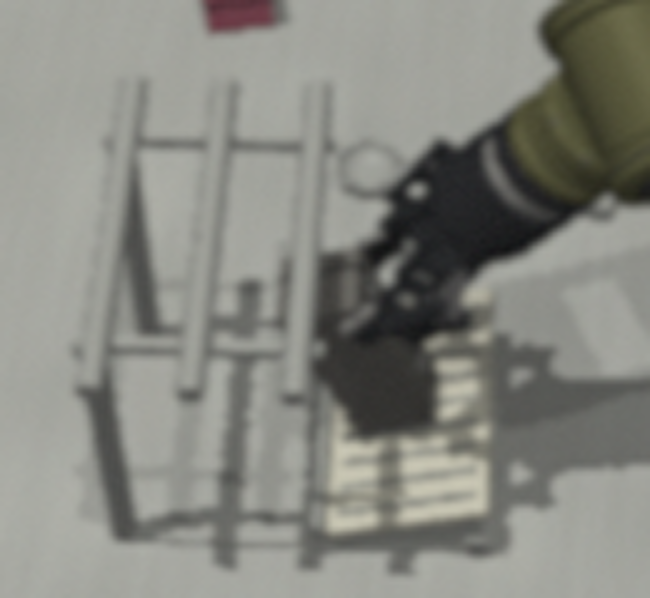

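Call:
carry_out:
  moves:
    - {"tx":-0.01,"ty":0,"tz":-0.04,"ax":0,"ay":0,"az":0,"claw":0.1}
    - {"tx":-0.025,"ty":0,"tz":-0.08,"ax":0,"ay":0,"az":0,"claw":0.1}
    - {"tx":-0.035,"ty":0,"tz":-0.11,"ax":0,"ay":0,"az":0,"claw":0.1}
    - {"tx":-0.035,"ty":0,"tz":-0.11,"ax":0,"ay":0,"az":0,"claw":0.1}
    - {"tx":-0.04,"ty":0,"tz":-0.125,"ax":0,"ay":0,"az":0,"claw":0.1}
    - {"tx":-0.04,"ty":0,"tz":-0.125,"ax":0,"ay":0,"az":0,"claw":0.1}

```text
clock: 16.12
tool_pos: [0.6189, 0.2273, 0.1367]
ee_rot: [0.953, 0.033, 0.303, -0.01]
force: [-0.2, 0.2, -8.5]
gripper_width: 0.0479
```

Call:
carry_out:
  moves:
    - {"tx":-0.003,"ty":0,"tz":-0.01,"ax":0,"ay":0,"az":0,"claw":0.1}
    - {"tx":-0.006,"ty":0,"tz":-0.019,"ax":0,"ay":0,"az":0,"claw":0.1}
    - {"tx":-0.006,"ty":0,"tz":-0.019,"ax":0,"ay":0,"az":0,"claw":0.1}

```text
clock: 16.5
tool_pos: [0.6182, 0.2272, 0.1346]
ee_rot: [0.953, 0.033, 0.302, -0.01]
force: [0.1, -0.2, -8.4]
gripper_width: 0.0481
```

Call:
carry_out:
  moves:
    - {"tx":-0.003,"ty":0,"tz":-0.01,"ax":0,"ay":0,"az":0,"claw":0.1}
    - {"tx":-0.003,"ty":0,"tz":-0.01,"ax":0,"ay":0,"az":0,"claw":0.1}

```text
clock: 16.75
tool_pos: [0.6183, 0.2273, 0.1342]
ee_rot: [0.952, 0.033, 0.303, -0.01]
force: [0.1, -0.0, -6.6]
gripper_width: 0.0481
```

Call:
carry_out:
  moves:
    - {"tx":-0.003,"ty":0,"tz":-0.012,"ax":0,"ay":0,"az":0,"claw":0.1}
    - {"tx":-0.003,"ty":0,"tz":-0.012,"ax":0,"ay":0,"az":0,"claw":0.1}

```text
clock: 17.0
tool_pos: [0.6187, 0.2275, 0.1341]
ee_rot: [0.952, 0.033, 0.304, -0.01]
force: [-0.1, -0.5, -3.1]
gripper_width: 0.0481
```

Call:
carry_out:
  moves:
    - {"tx":-0.003,"ty":0,"tz":-0.012,"ax":0,"ay":0,"az":0,"claw":0.1}
    - {"tx":-0.003,"ty":0,"tz":-0.012,"ax":0,"ay":0,"az":0,"claw":0.1}

```text
clock: 17.25
tool_pos: [0.619, 0.2275, 0.1341]
ee_rot: [0.952, 0.033, 0.305, -0.01]
force: [-0.8, -0.9, -1.3]
gripper_width: 0.0479
```

```bash
python3 - <<'E'
from tgt import *
to(Rp,tcpfor(O));s=rec();print(s["gripper_width"],s["force"],s["ft_torque"])
D=robot.get_image("wrist"); crop(D["image"],160,200,480,470,2.4,"w15.png")
D=robot.get_image("side"); cv2.imwrite("pics/s15.png",cv2.resize(D["image"][250:350,280:370],None,fx=6,fy=6,interpolation=cv2.INTER_CUBIC))
E
```

```text
now [0.619 0.228 0.134] d(100mm) [-0.007 -0.002  0.003] rot [-0.002  0.003  0.001] q [ 0.344 -0.112  2.109 -0.301  0.564  2.053] clk 17.25
0.04794265027473467 [-0.784 -0.915 -1.301] [-0.572  0.645 -0.088]
```

View pics/w15.png

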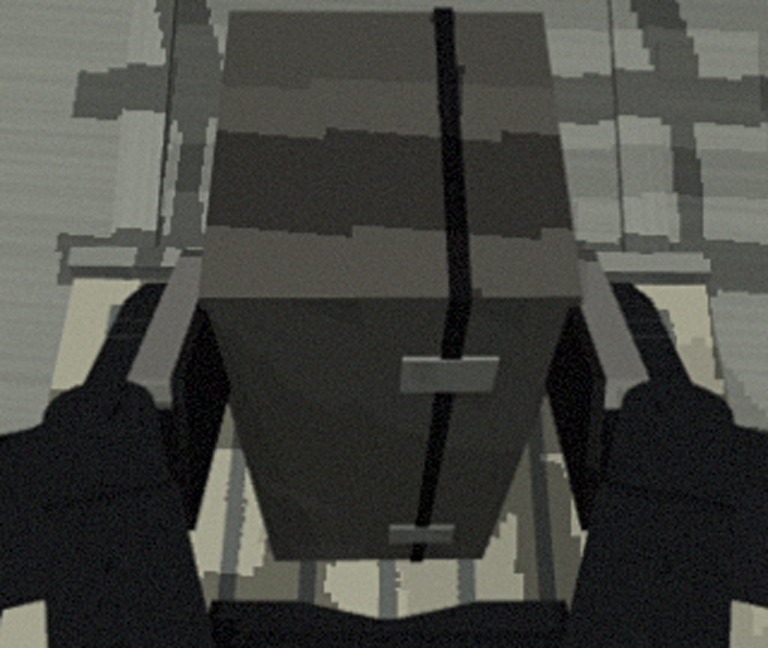

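View pics/s15.png

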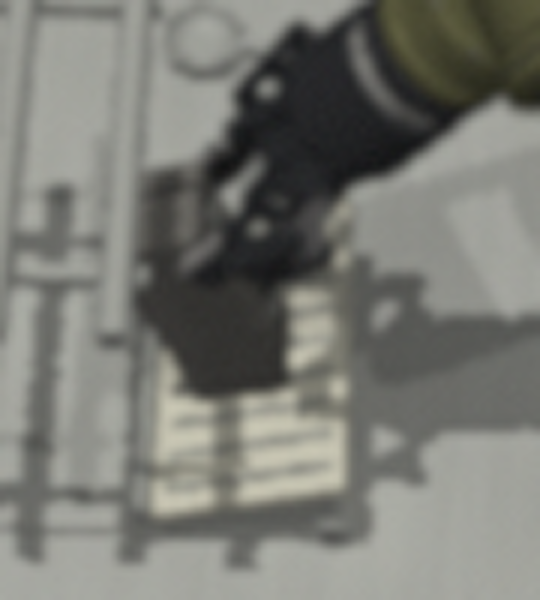

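Call:
carry_out:
  moves:
    - {"tx":-0.002,"ty":0,"tz":-0.006,"ax":0,"ay":0,"az":0,"claw":0.1}
    - {"tx":-0.002,"ty":0,"tz":-0.006,"ax":0,"ay":0,"az":0,"claw":0.1}
    - {"tx":-0.002,"ty":0,"tz":-0.006,"ax":0,"ay":0,"az":0,"claw":0.1}
  grip_force: 20

```text
clock: 17.73
tool_pos: [0.6192, 0.2276, 0.1341]
ee_rot: [0.952, 0.033, 0.305, -0.01]
force: [-1.8, -2.4, 1.6]
gripper_width: 0.0479
```

Call:
carry_out:
  moves:
    - {"tx":0,"ty":0,"tz":0,"ax":0,"ay":0,"az":0,"claw":0.6}
    - {"tx":0,"ty":0,"tz":0,"ax":0,"ay":0,"az":0,"claw":0.65}
    - {"tx":0,"ty":0,"tz":0,"ax":0,"ay":0,"az":0,"claw":0.75}
    - {"tx":0,"ty":0,"tz":0,"ax":0,"ay":0,"az":0,"claw":1}
    - {"tx":0,"ty":0,"tz":0,"ax":0,"ay":0,"az":0,"claw":1}
    - {"tx":0,"ty":0,"tz":0,"ax":0,"ay":0,"az":0,"claw":1}

```text
clock: 18.48
tool_pos: [0.6192, 0.2276, 0.1341]
ee_rot: [0.952, 0.033, 0.305, -0.01]
force: [0.1, 0.1, -0.5]
gripper_width: 0.0852
```

```bash
python3 - <<'E'
from tgt import *
s=rec();print(s["gripper_width"],s["force"],s["ft_torque"])
print("back dir",-Ro.from_quat(s["ee_rot"]).apply([0,0,1]))
D=robot.get_image("wrist"); crop(D["image"],160,200,480,470,2.4,"w16.png")
D=robot.get_image("side"); cv2.imwrite("pics/s16.png",cv2.resize(D["image"][250:350,280:370],None,fx=6,fy=6,interpolation=cv2.INTER_CUBIC))
E
```

```text
0.08522322050612445 [ 0.051  0.073 -0.548] [-0.009  0.3    0.002]
back dir [-0.58  -0.039  0.813]
```

View pics/w16.png

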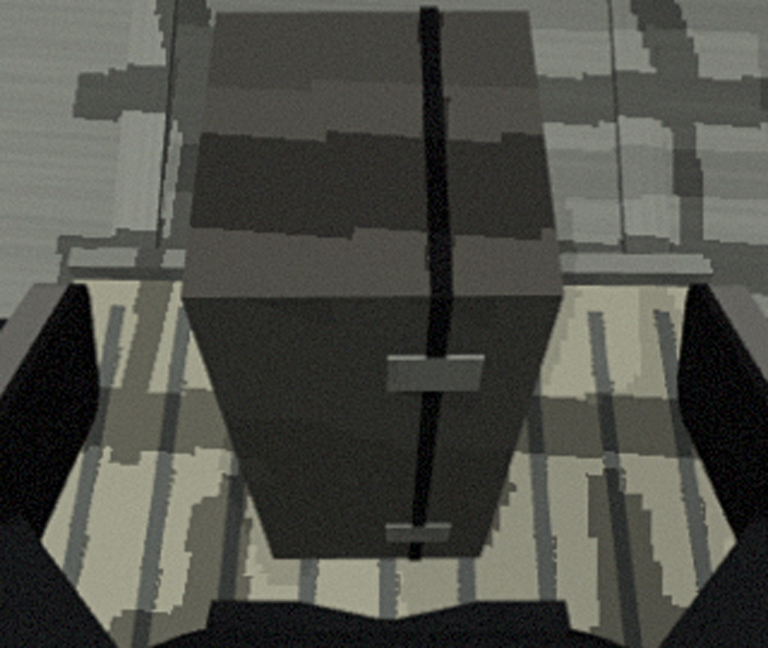

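View pics/s16.png

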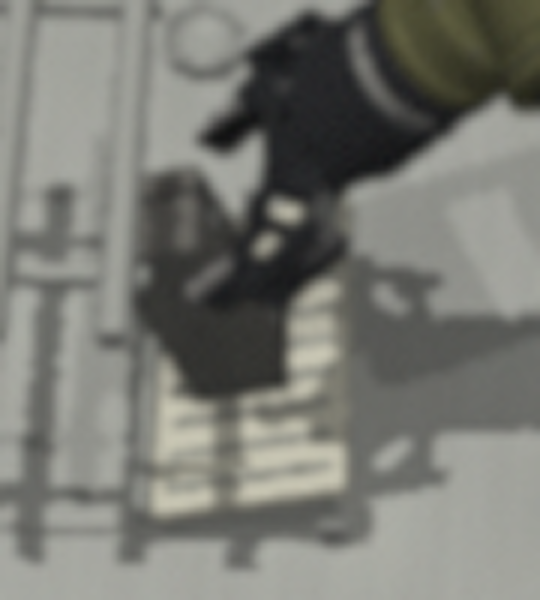

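Call:
carry_out:
  moves:
    - {"tx":-0.06,"ty":-0.004,"tz":0.08,"ax":0,"ay":0,"az":0,"claw":1}
    - {"tx":-0.15,"ty":-0.01,"tz":0.2,"ax":0,"ay":0,"az":0,"claw":1}
    - {"tx":-0.3,"ty":-0.02,"tz":0.41,"ax":0,"ay":0,"az":0,"claw":1}
    - {"tx":-0.5,"ty":-0.03,"tz":0.69,"ax":0,"ay":0,"az":0,"claw":1}
    - {"tx":-0.7,"ty":-0.05,"tz":0.96,"ax":0,"ay":0,"az":0,"claw":1}
    - {"tx":-0.9,"ty":-0.05,"tz":1,"ax":0,"ay":0,"az":0,"claw":1}
    - {"tx":-0.9,"ty":-0.05,"tz":1,"ax":0,"ay":0,"az":0,"claw":1}

```text
clock: 19.45
tool_pos: [0.5286, 0.2231, 0.2363]
ee_rot: [0.951, 0.033, 0.307, -0.011]
force: [0.6, 0.4, 0.2]
gripper_width: 0.0855
```

```bash
python3 - <<'E'
from tgt import *
s=rec();print(s["clock"],s["tool_pos"],s["force"])
D=robot.get_image("wrist"); cv2.imwrite("pics/w17.png",D["image"])
ys=np.cross(n,xs)
print("pred case top",proj(D,[O+.14*n+a*.025*xs+b*.025*ys for a,b in((-1,1),(-1,-1),(1,-1),(1,1))]),"pred bottom front",proj(D,[O+a*.025*ys-.025*xs for a in(1,-1)]))
D=robot.get_image("side"); cv2.imwrite("pics/s17.png",cv2.resize(D["image"][220:350,240:370],None,fx=5,fy=4.6,interpolation=cv2.INTER_CUBIC))
D=robot.get_image("scene"); cv2.imwrite("pics/c17.png",D["image"])
E
```

```text
19.45 [0.529 0.223 0.236] [0.552 0.37  0.171]
pred case top [[282.578 193.912]
 [365.066 194.287]
 [360.585 141.186]
 [287.048 140.849]] pred bottom front [[293.81  306.857]
 [351.462 307.114]]
```

View pics/w17.png

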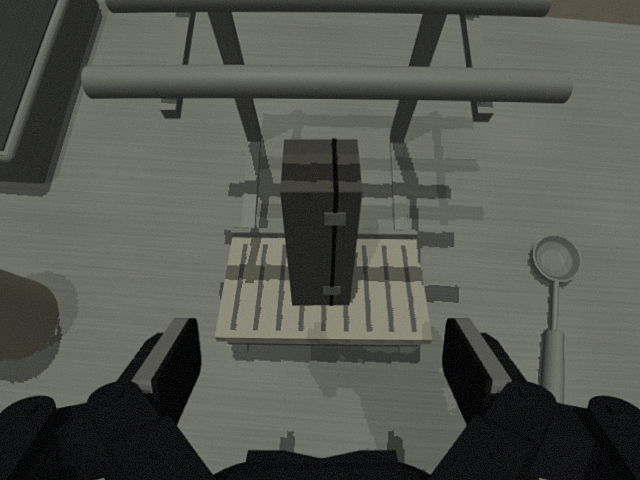

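View pics/s17.png

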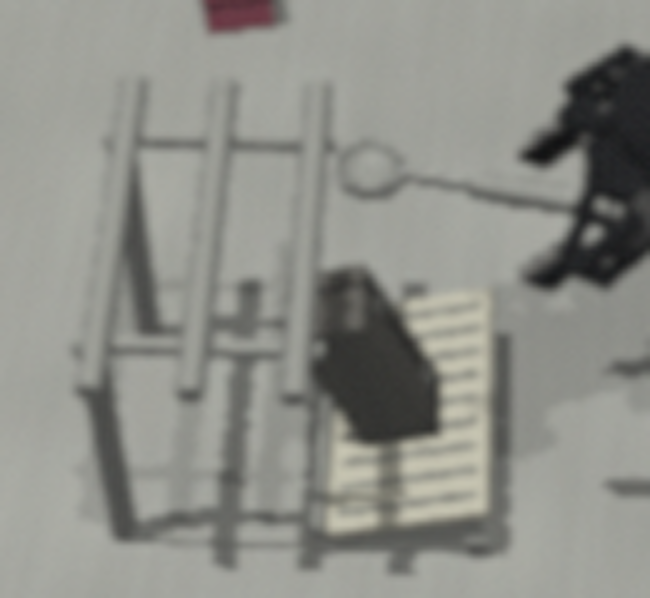

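View pics/c17.png

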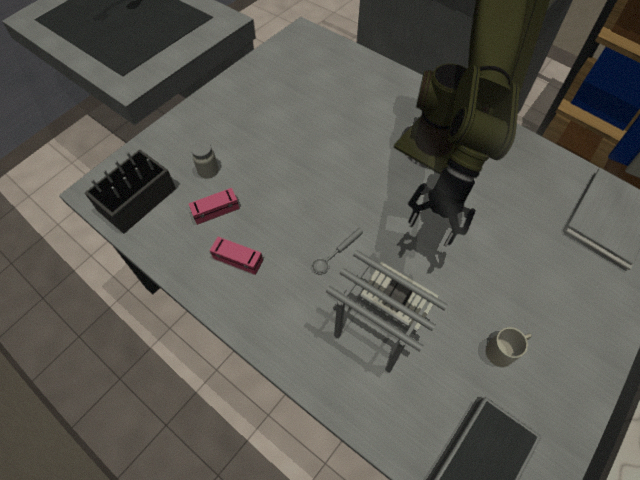

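Call:
carry_out:
  moves:
    - {"tx":0,"ty":0,"tz":0,"ax":0,"ay":0,"az":0,"claw":1}
    - {"tx":0,"ty":0,"tz":0,"ax":0,"ay":0,"az":0,"claw":1}
    - {"tx":0,"ty":0,"tz":0,"ax":0,"ay":0,"az":0,"claw":1}
    - {"tx":0,"ty":0,"tz":0,"ax":0,"ay":0,"az":0,"claw":1}
    - {"tx":0,"ty":0,"tz":0,"ax":0,"ay":0,"az":0,"claw":1}
    - {"tx":0,"ty":0,"tz":0,"ax":0,"ay":0,"az":0,"claw":1}
    - {"tx":0,"ty":0,"tz":0,"ax":0,"ay":0,"az":0,"claw":1}
    - {"tx":0,"ty":0,"tz":0,"ax":0,"ay":0,"az":0,"claw":1}

```text
clock: 20.6
tool_pos: [0.5292, 0.2226, 0.2341]
ee_rot: [0.952, 0.033, 0.305, -0.01]
force: [0.2, 0.2, 0.7]
gripper_width: 0.0854
```

```bash
python3 - <<'E'
from tgt import *
D=robot.get_image("wrist");a=cv2.imread("pics/w17.png")
d=cv2.absdiff(a,D["image"]).max(2)[120:350,200:440];print("diff",(d>40).sum(),d.max())
crop(D["image"],200,110,450,350,2.5,"w18.png")
E
```

```text
diff 1424 99
```

View pics/w18.png

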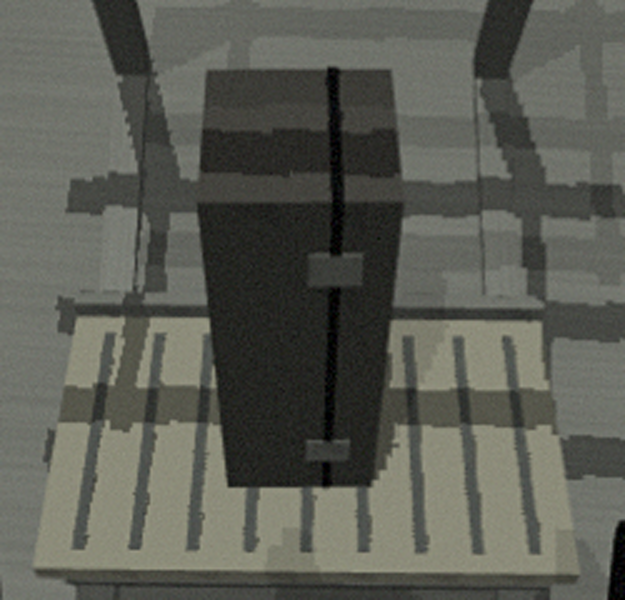

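```bash
python3 - <<'E'
from h import *
print(robot.finish_job(), robot.get_state()["clock"])
E
```

```text
the job is handed in; nothing more can be done
the job is handed in; nothing more can be done
```

The case is standing by itself on the sloping step, heavy end down, and I have handed the job in. The clock was about 20.6 s of the 64 s allowed. `finish_job` gave no verdict.

- **Finding the heavy end:** The first lift, by the middle at 40 N, did not hold. The case swung round in the fingers and slipped out, ending up on its former +y end and leaning about 19° against the closed fingers. As I drew the fingers away it rocked upright by itself. That showed its weight was at the bottom, so the +y end is the heavy one.
- **Lifting and placing:** I gripped it again near its light end at 80 N with the tool leaning back. I lifted it about 70 mm clear (about 8 N of weight showed), carried it over the spoon and tilted it 20°. I then set it on the middle of the board and let go.
- **Last checks:** After letting go and backing off about 135 mm, the case matched the predicted square position to within about 3 pixels. It lies wholly on the board and had not moved a second later. The mug, jar, spoon and pink look-alikes looked unmoved by eye in the last scene picture; I did not measure them again.
- **Disagreements:**
  - Just before release the case sat about 2° askew in the grip, then settled flat when the fingers opened.
  - The image-difference check after the one-second wait flagged changes. The tool had itself settled about 2 mm, and the case's pixels relative to the board were unchanged.
  - One tube end appeared about 20 pixels from its predicted place along the tube, which did not affect the job.

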